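# Test the incubator's breaker, then hold a thermometer in its roof port

## Task

Before the air in the bench incubator is measured, prove its earth-leakage breaker: press the test button so that the lever drops, let the button go, and lift the lever back up. Then take the stick thermometer out of its stand and lower the stem through the port in the incubator's roof, without touching the port or anything else of the incubator with it, until the ring on the stem is level with the rim of the port. Finish holding the thermometer there, still, upright and in the middle of the port, with the lever up and the other things on the bench left where they stood.

Things in the scene. Friction and masses are not known exactly. Their poses are not given: they have to be found in the camera images.
- incubator: white bench incubator, 200 (x) x 300 (y) x 130 mm, fixed, origin under its centre, its front faces its -x. Chamber with a clear front window in the +y part, its flat roof 130 mm up with the port at (0, +55) mm; control pod in the -y part (y -150 to -41 mm), whose top slopes up at 20 deg from 83 mm high at the front (x = -100 mm) to 130 mm high at x = +30 mm and carries the breaker, a grey block 9 mm proud of the slope with lever and button
- port (a point): centre of the upper rim of the steel port bush in the incubator's roof, 138 mm above the bench; z up. Round vertical bore 16 mm in diameter, running 28 mm down from the rim into the chamber; the bush is 34 mm wide and stands 8 mm above the roof. Below, the chamber floor is 116 mm under the rim; nothing in the chamber is nearer than 20 mm to the axis (two small dishes stand behind it to the left)
- test_button (a joint): travel of the round white test button (16 mm across) into the breaker, m: 0 out, 0.007 fully in. It moves along the breaker's normal, 20 deg off vertical (leaning towards the incubator's -x side). A spring (0.8 N at rest, 2.2 N fully in) and the breaker's trip (about 2 N more up to about 4 mm) resist it; at about 4 mm the breaker trips
- button_top (a point): centre of the top of the test button, 10 mm above the grey block; z points out along the button's axis. The lever's side is 36 mm away in +y
- breaker_lever (a joint): swing of the black breaker lever, rad: 0 up (on), 0.94 dropped (tripped, leaning towards the incubator's -x side). It snaps over centre at 0.47: past that it goes on to its end by itself, about 0.02 N m at either end
- lever_tip (a point): tip of the breaker lever, a flat black paddle 16 mm wide (y) and 7 mm thick, 41 mm from its hinge. Up, it leans 7 deg from vertical towards the incubator's +x side; dropped, it leans 47 deg towards its -x side and the gap under the tip is about 34 mm
- lever_hinge (a point): point on the lever's hinge axis in the middle of the paddle's width; its y axis is the hinge axis, parallel to the incubator's y; it does not move
- stand: white thermometer stand, 80 x 110 x 130 mm, fixed, origin under its centre: base, steel pillars and a plate with three 9 mm holes in a row along its y, its top 130 mm up; the thermometer hangs upright in the middle hole, its handle resting on the plate
- thermo_handle (a point): middle of the thermometer's round grey handle, 20 mm in diameter and 70 mm long, smooth sides; the thermometer weighs about 60 g. z runs along the thermometer, up. In the stand it is 165 mm above the bench
- thermo_tip (a point): lower end of the thermometer's steel stem, 6 mm in diameter, 110 mm long from the tip to the handle, 145 mm below the handle's middle; in the stand 20 mm above the bench
- thermo_ring (a point): thin dark ring on the stem, 75 mm above the tip, 70 mm below the handle's middle
- timer: bystander: bench timer lying face up, 58 x 66 x 18 mm
- tape_roll: bystander: roll of tape lying flat, 68 mm across, 19 mm high
- bottle_white: bystander: white bottle, 49 mm across, 110 mm high
- rubber_stopper: bystander: rubber stopper, 26 mm
- vial_0: bystander: small vial with a white cap, 23 mm across, 48 mm high
Mind the look-alikes: they are no part of the job. Leave any purple look-alike of the part that bears thermo_handle alone.

How it is judged:
On the way, in this order (a step that is already met when the one before it is completed fails the run):
1. the test button is pressed in (value of joint test_button above 0.003 m).
2. the lever has dropped (value of joint breaker_lever above 0.85 rad), for 0.1 s.
3. the lever is up again and the button is out (value of joint breaker_lever below 0.08 rad and value of joint test_button below 0.001 m), for 0.2 s.
4. the thermometer is lifted out of its stand (height (world z) of thermo_tip above 0.135 m and contact force between the fingers and thermometer above 0.5 N), for 0.1 s.
At the end, for the whole second after the job is handed in: The lever is up (within 0.08 rad) and the button out; the thermometer is held still in the fingers, touching nothing of the incubator, its stem down through the roof port with the tip and the ring each within 3 mm of the port's axis and the ring within 6 mm of the height of the port's rim (all of step 3 and horizontal distance between each of thermo_tip, thermo_ring and port below 0.003 m and angle between thermometer's own z axis and vertical below 0.1 rad and z of thermo_ring in the frame of port between -0.006 and 0.006 m and contact force between thermometer and incubator below 0.1 N and contact force between the fingers and thermometer above 0.5 N and linear speed of thermometer below 0.02 m/s); the arm keeps its last pose, push and grip.
It fails at once if the thermometer touches the port or any other part of the incubator (contact force between thermometer and incubator above 0.2 N).
It fails at once if another thing on the bench is moved more than 30 mm (distance of any of timer, tape_roll, bottle_white, rubber_stopper, vial_0 from where it was at the start of the episode above 0.03 m).
It also fails if it takes over 67 s, if anything falls off the work surface, if the arm or the gripper's body presses on something with over 40 N, if the wrist force passes 120 N, or if a joint passes its speed limit or range.

## Robot

A 7-joint arm with a two-finger parallel gripper is mounted at the origin on a cart in front of the work surface, level with it; the furniture and walls round the work are solid. World frame = base frame: x ahead of the robot, y to its left, z up, the work surface at z = 0. Lengths are in m, angles in rad, forces in N, time in s.
With the tool pointing down it reaches from about 0.4 to 0.9 m from the base axis. Payload 5.5 kg.
Tool frame: the origin (TCP) lies at the very end of the fingers, on their centre line; the grasp point (between the pads) lies r.grip_point_offset behind it (r.grip_point_offset is the distance from the TCP to the grasp point, in m); y points along the fingers, x is the direction in which the jaws open and shut, and the axes are right-handed (so a half turn about y gives the same grasp; the last joint's range is limited). The gripper opens to 92 mm and grips with 3 to 60 N. Pads are 19 mm wide; open, the fingers measure 130 mm over their backs; the gripper's body (75 mm by 190 mm) begins 47 mm behind the grasp point.
Start: joints at [1.582, 0.501, -0.427, 1.55, 0.221, 1.138, -0.21], TCP at [0.162, -0.629, 0.227] pointing down, gripper open.
Joint ranges: [-2.88, 2.88], [-0.31, 2.03], [-1.54, 1.56], [0.2, 2.42], [-1.41, 4.55], [0.19, 2.02], [-2.57, 2.57]. Speed limits (rad/s): [2.57, 2.57, 3.14, 3.14, 3.14, 3.14, 3.14].

## Interface

Orientations are given as a unit quaternion [x, y, z, w].
In Python, from station import r gives the robot as it stands.
- The arm moves only by the tool step_arm, never from a script. Its argument "targets" is a list of rows, each an object with "translation": the shift along the world's x, y, z in cm, a list of three; "turn": the turn, a rotation vector about the world's x, y, z in degrees, a list of three; "gripper": the closure, from -1 (fully open) to 1 (shut). In form: [{"translation": [x, y, z], "turn": [wx, wy, wz], "gripper": gripper}, ...]. A call has 1 to 5 rows; each row shifts and turns the commanded pose from where the row before left it; what a row does not reach is not made up. A row lasts 1/10 s, in which the tool goes at most 50 mm and 8.59 degrees, less where a joint would pass 70% of its speed; a pose out of reach is approached as far as the arm can. A call with a gripper value outside its range is refused whole. The fingers move at their own pace and stop on an object; the grip force is fixed at half the most. Time passes only in rows, so rows that do not move let the fingers close. It gives the time, the measured TCP pose, the force and the opening at its end, in the units of the state.
- r.state(): the state, without advancing time (a new reading comes with each control period).
- r.grab_frame(name): name is "side" or "top" or "wrist"; returns the picture (384x512x3 uint8, red, green, blue); there is no depth.
- r.calibration(name): a dict with "K" (3x3 intrinsics, pixels), "k1" (the pictures are not rectified: a ray, as slopes to the right and down, at radius r is drawn at 1 + k1 r^2 times it, then the intrinsics apply), "R" (3x3) and "t" (3): a world point X has camera coordinates R X + t. Camera axes: x right, y down, z forward; pixel columns grow to the right and rows downward; lengths in m; the calibration is good to about 2 mm. A picture is of the moment at which its call begins: read the wrist's pose just before it. calibration takes no time and is no camera call; for the wrist camera it gives the pose at the moment of the call.
- r.job_done(): hands the job in, once; it reports no verdict.
The state is a dict: "time_s": time; "q": joint angles; "qd": joint speeds; "tau": joint torques, N m; "ee_pos": TCP position; "tool_rot": TCP orientation; "ft_force": force on the tool from outside, world axes, zero at the start; "moment": the same for the moment, N m; "grip_width": opening from 0.0 (shut) to 1.0 (fully open).
Only numpy, scipy, OpenCV 4.12 (cv2) and the standard library are available. Lean on these libraries where they do the work, as an engineer would, in place of code of your own. Each camera call takes 0.05 s, during which the arm holds its last target.

## Working session

There is one attempt and no reset: what is moved stays moved. The work goes in short steps, Python scripts to look and compute and a tool call to move; the robot and the scene stay as the last step left them, time stands still between calls to the robot, and variables do not carry over. Pictures are saved under pics/ and viewed, and the job is handed in when it is done.

Besides the shell and the picture viewer there is one more tool, called after "Emit:" as name(argument=value, ...) on one line, values as JSON. step_arm: Moves the arm, as the interface text tells. Its arguments: {"type":"object","properties":{"targets":{"type":"array"}},"required":["targets"]}

```bash
mkdir -p pics; ls
python3 - <<'E'
from station import r
import cv2
s=r.state()
for k,v in s.items(): print(k,v)
print(r.grip_point_offset)
for n in ["side","top","wrist"]:
    c=r.calibration(n); print(n,c)
    cv2.imwrite(f"pics/{n}0.png",cv2.cvtColor(r.grab_frame(n),cv2.COLOR_RGB2BGR))
E
```

```text
pics
time_s 0.0
q [ 1.58220201  0.50184195 -0.42680912  1.55141665  0.2207961   1.13828999
 -0.21026851]
qd [ 0.00080077 -0.00064256 -0.00117263  0.00207926  0.00032348 -0.00152667
 -0.00088585]
tau [ 3.60339409e-04 -5.66593051e+01 -5.81554592e+00 -2.79108542e+01
 -6.84332172e-02  3.10647406e-02  1.86860711e-04]
ee_pos [ 0.16174236 -0.62885269  0.2256975 ]
tool_rot [-0.55841112  0.43374632 -0.43272145  0.55927927]
ft_force [ 0.11150064  0.52298478 -0.43732831]
moment [ 0.03803221  0.03660882 -0.02596506]
grip_width 0.9969874009773162
0.0188
side {'K': array([[351.6680299 ,   0.        , 254.10180006],
       [  0.        , 351.6680299 , 193.18244195],
       [  0.        ,   0.        ,   1.        ]]), 'k1': 0.0018276640753360023, 'R': array([[-0.90635612, -0.42249313,  0.0042586 ],
       [-0.17286289,  0.36160055, -0.91616781],
       [ 0.38553469, -0.83111046, -0.40077226]]), 't': array([0.43831087, 0.23685702, 0.73467955])}
top {'K': array([[493.3122367 ,   0.        , 247.9382326 ],
       [  0.        , 493.3122367 , 188.92479135],
       [  0.        ,   0.        ,   1.        ]]), 'k1': -0.07180342190103403, 'R': array([[-0.01418082, -0.99965089,  0.02229369],
       [-0.98016425,  0.00948959, -0.19795958],
       [ 0.19767891, -0.0246587 , -0.97995663]]), 't': array([-0.14541431,  0.57053217,  1.40595169])}
wrist {'K': array([[319.51561337,   0.        , 258.04951083],
       [  0.        , 319.51561337, 193.73499156],
       [  0.        ,   0.        ,   1.        ]]), 'k1': -0.06820996154304372, 'R': array([[ 0.24938304, -0.96840439, -0.00102156],
       [-0.93729334, -0.24163631,  0.25118336],
       [-0.24349392, -0.06168337, -0.96793898]]), 't': array([-0.64916238, -0.0319972 ,  0.38941542])}
```

View pics/side0.png

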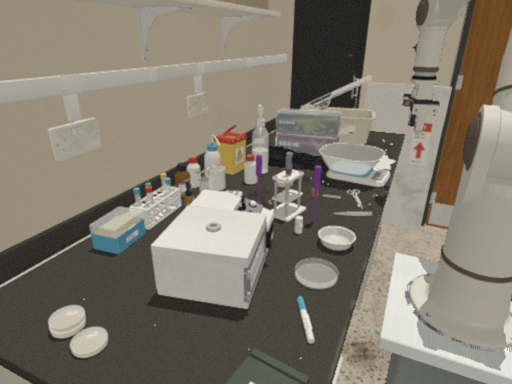

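View pics/top0.png

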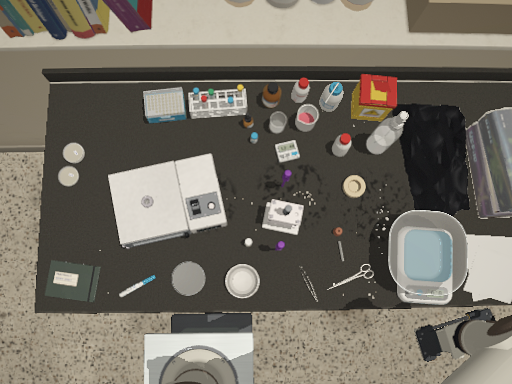

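View pics/wrist0.png

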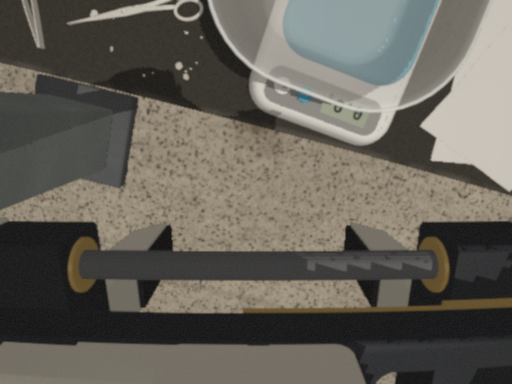

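The side view shows the incubator at (215,250), its port at (213,227), and the grey thermometer in the stand at (289,165). Purple look-alikes stand at (259,165) and (317,180). In the top view, the port is at (147,201), the breaker at (203,206) and the stand at (284,215). I'll take crops next.

Run:
```python
import cv2
t=cv2.imread("pics/top0.png"); s=cv2.imread("pics/side0.png")
cv2.imwrite("pics/topc.png",cv2.resize(t[140:260,100:320],None,fx=3.6,fy=3.6,interpolation=cv2.INTER_CUBIC))
cv2.imwrite("pics/sidec.png",cv2.resize(s[140:300,150:350],None,fx=3.7,fy=3.7,interpolation=cv2.INTER_CUBIC))
```

```text
(no output)
```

View pics/topc.png

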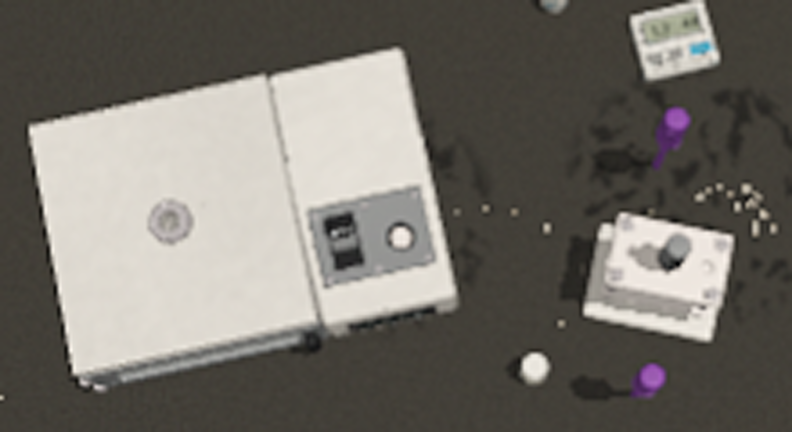

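View pics/sidec.png

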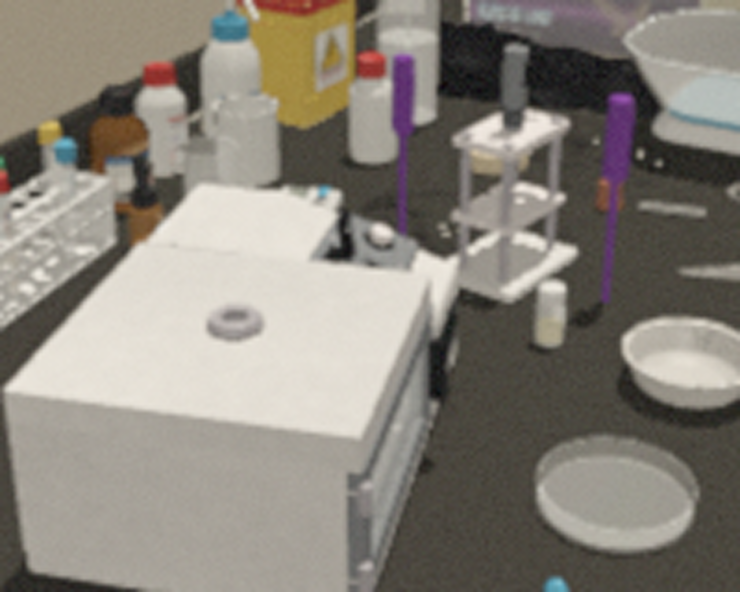

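```bash
cat > h.py <<'E'
import numpy as np, cv2
def ray(c,uv):
    K,k1,R,t=c["K"],c["k1"],c["R"],c["t"]
    p=np.array([(uv[0]-K[0,2])/K[0,0],(uv[1]-K[1,2])/K[1,1]])
    d=p.copy()
    for _ in range(20): d=p/(1+k1*(d@d))
    o=-R.T@t; v=R.T@np.array([d[0],d[1],1.]); return o,v/np.linalg.norm(v)
def plane(c,uv,z):
    o,v=ray(c,uv); return o+v*(z-o[2])/v[2]
def tri(obs):
    A=np.zeros((3,3));b=np.zeros(3);L=[]
    for c,uv in obs:
        o,v=ray(c,uv);P=np.eye(3)-np.outer(v,v);A+=P;b+=P@o;L.append((o,v))
    X=np.linalg.solve(A,b)
    return X,[float(np.linalg.norm((np.eye(3)-np.outer(v,v))@(X-o))*1000) for o,v in L]
def proj(c,X):
    x=c["R"]@np.asarray(X)+c["t"]; p=x[:2]/x[2]; p=p*(1+c["k1"]*(p@p)); return c["K"][:2,:2]@p+c["K"][:2,2]
np.set_printoptions(precision=4,suppress=True)
E
python3 - <<'E'
from station import r
from h import *
T=r.calibration("top");S=r.calibration("side")
def tc(x,y): return (100+x/3.6,140+y/3.6)
def sc(x,y): return (150+x/3.7,140+y/3.7)
P={"port":(tc(171,221),sc(235,322)),"button":(tc(400,237),sc(380,235)),"hand_top":(tc(677,244),sc(516,48)),
"purpA":(tc(677,118),sc(403,58)),"purpB":(tc(652,376),sc(621,100)),"vial":(tc(535,365),sc(551,288)),
"stand_c1":(tc(622,214),sc(526,88)),"levertop":(tc(342,230),sc(342,218))}
for k,(a,b) in P.items(): print(k,*tri([(T,a),(S,b)]))
# roof corners: at z=.13
for p in [(30,126),(268,76),(404,50),(75,378)]:
    print(plane(T,tc(*p),.13))
from scipy.spatial.transform import Rotation as Ro
print(Ro.from_quat(r.state()["tool_rot"]).as_matrix(), r.state()["time_s"])
c=r.calibration("wrist"); print(-c["R"].T@c["t"])
E
```

```text
port [0.5214 0.1315 0.1308] [0.06622046679290267, 0.06622046679285337]
button [ 0.5096 -0.0459  0.1147] [0.03671224867264291, 0.0367122486725471]
hand_top [ 0.4875 -0.2553  0.1977] [0.9410716279673771, 0.9410716279675221]
purpA [ 0.5896 -0.2607  0.1736] [0.3579941063566958, 0.35799410635676737]
purpB [ 0.3926 -0.2361  0.1735] [0.5104217519222084, 0.5104217519222212]
vial [ 0.4141 -0.1524  0.0435] [0.3470301642978867, 0.34703016429797734]
stand_c1 [ 0.4909 -0.2224  0.1781] [24.51949308623392, 24.519493086233876]
levertop [ 0.5136 -0.0016  0.1447] [3.2293024402336035, 3.2293024402337]
[0.5985 0.245  0.13  ]
[0.6372 0.0579 0.13  ]
[ 0.6576 -0.0497  0.13  ]
[0.4    0.2024 0.13  ]
[[ 0.2492 -0.0003  0.9685]
 [-0.9685  0.0015  0.2492]
 [-0.0015 -1.      0.0001]] 0.15
[ 0.2267 -0.6124  0.3844]
```

Thermometer candidates, by top pixel: grey-handled in the stand at (288,208), purple at (288,173), purple at (281,245). The description calls for the grey one in the middle hole of the stand, and the crop confirms it. Next I move the wrist camera towards the stand.

Emit:
step_arm(targets=[{"translation": [2.1,3.7,1.3],"turn": [0,0,0],"gripper": -1},{"translation": [2.1,3.7,1.3],"turn": [0,0,0],"gripper": -1},{"translation": [2.1,3.7,1.3],"turn": [0,0,0],"gripper": -1},{"translation": [2.1,3.7,1.3],"turn": [0,0,0],"gripper": -1},{"translation": [2.1,3.7,1.3],"turn": [0,0,0],"gripper": -1}])

```text
time_s: 0.65
ee_pos: [0.2675, -0.4427, 0.2919]
tool_rot: [-0.559, 0.433, -0.433, 0.559]
ft_force: [0.8, -0.1, 0.4]
grip_width: 1.002
```

Emit:
step_arm(targets=[{"translation": [2.1,3.7,1.3],"turn": [0,0,0],"gripper": -1},{"translation": [2.1,3.7,1.3],"turn": [0,0,0],"gripper": -1},{"translation": [2.1,3.7,1.3],"turn": [0,0,0],"gripper": -1},{"translation": [2.1,3.7,1.3],"turn": [0,0,0],"gripper": -1},{"translation": [1.5,3.7,1.3],"turn": [0,0,-3],"gripper": -1}])

```text
time_s: 1.15
ee_pos: [0.3669, -0.2574, 0.3572]
tool_rot: [-0.547, 0.448, -0.448, 0.547]
ft_force: [0.9, 0.3, 0.7]
grip_width: 1.001
```

```bash
cat > snap.py <<'E'
import sys
from station import r
from h import *
import json
def snap(tag):
    c=r.calibration("wrist"); im=r.grab_frame("wrist")[:,:,::-1]
    cv2.imwrite(f"pics/{tag}.png",im)
    json.dump({k:(v.tolist() if hasattr(v,'tolist') else v) for k,v in c.items()},open(f"pics/{tag}.json","w"))
    s=r.state(); print(tag,s["time_s"],s["ee_pos"],s["qd"].max(),s["ft_force"],s["grip_width"])
def cal(tag): return {k:(np.array(v) if isinstance(v,list) else v) for k,v in json.load(open(f"pics/{tag}.json")).items()}
if __name__=="__main__": snap(sys.argv[1])
E
python3 snap.py w1
```

```text
w1 1.2 [ 0.3708 -0.251   0.3596] 0.1998781730356891 [2.8568 5.0179 0.9403] 1.000470057891759
```

View pics/w1.png

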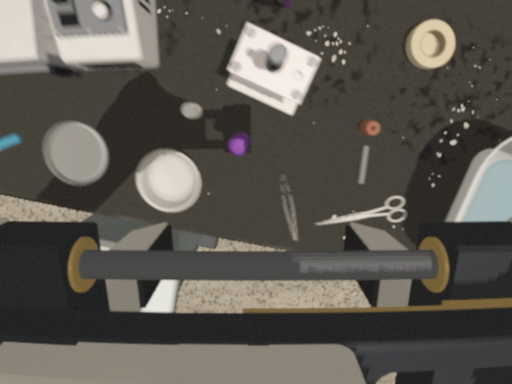

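The wrist view shows the stand with the grey handle top at about (278,50), purple at (239,144) and the vial cap at (191,109). Now I move over the incubator.

Emit:
step_arm(targets=[{"translation": [0.5,4.8,0],"turn": [0,0,0],"gripper": -1},{"translation": [0.5,4.8,0],"turn": [0,0,0],"gripper": -1},{"translation": [0.5,4.8,0],"turn": [0,0,0],"gripper": 0},{"translation": [0.5,4.8,0],"turn": [0,0,0],"gripper": 1},{"translation": [0.0,4.8,0],"turn": [0,0,0],"gripper": 1}])

```text
time_s: 1.7
ee_pos: [0.386, -0.0176, 0.3566]
tool_rot: [0.547, -0.447, 0.448, -0.547]
ft_force: [0.9, 0.3, 0.9]
grip_width: 0.787
```

Emit:
step_arm(targets=[{"translation": [0,2,0],"turn": [0,0,0],"gripper": 1},{"translation": [0,0,0],"turn": [0,0,0],"gripper": 1},{"translation": [0,0,0],"turn": [0,0,0],"gripper": 1}])

```text
time_s: 2.0
ee_pos: [0.3858, 0.0, 0.3567]
tool_rot: [0.548, -0.447, 0.448, -0.547]
ft_force: [1.1, -1.1, -0.1]
grip_width: 0.526
```

```bash
python3 snap.py w2
```

```text
w2 2.05 [ 0.3858 -0.0006  0.3566] 0.013670379792189036 [ 1.3728  0.7252 -0.3071] 0.48461284399041765
```

View pics/w2.png

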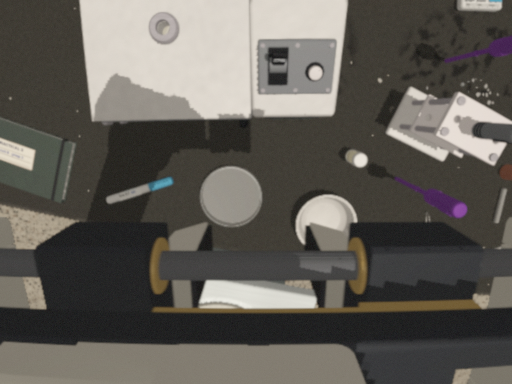

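The port is at (164,28) and the breaker at (297,66), with the lever at (279,62) and the button at (315,72). I need one closer view to triangulate.

Emit:
step_arm(targets=[{"translation": [2.5,2,-3],"turn": [0,0,0],"gripper": 1},{"translation": [2.5,2,-3],"turn": [0,0,0],"gripper": 1},{"translation": [0,0,0],"turn": [0,0,0],"gripper": 1},{"translation": [0,0,0],"turn": [0,0,0],"gripper": 1},{"translation": [0,0,0],"turn": [0,0,0],"gripper": 1}])

```text
time_s: 2.55
ee_pos: [0.434, 0.0375, 0.2992]
tool_rot: [0.548, -0.448, 0.448, -0.546]
ft_force: [-0.2, 0.1, 0.1]
grip_width: 0.052
```

```bash
python3 snap.py w3
python3 - <<'E'
import cv2
for n,(x,y,w,h) in {"w2":(140,0,220,140),"w3":(60,0,320,180)}.items():
    im=cv2.imread(f"pics/{n}.png")[y:y+h,x:x+w]
    f=780/w; cv2.imwrite(f"pics/{n}c.png",cv2.resize(im,None,fx=f,fy=f,interpolation=cv2.INTER_CUBIC))
E
```

```text
w3 2.6 [0.4342 0.0374 0.2997] 0.007119218432215483 [-0.0354  0.1433  0.3772] 0.020557797072831542
```

View pics/w3.png

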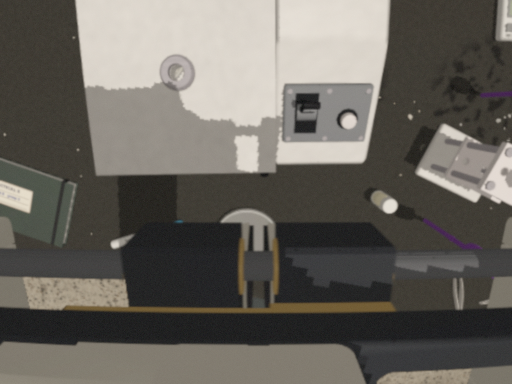

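View pics/w2c.png

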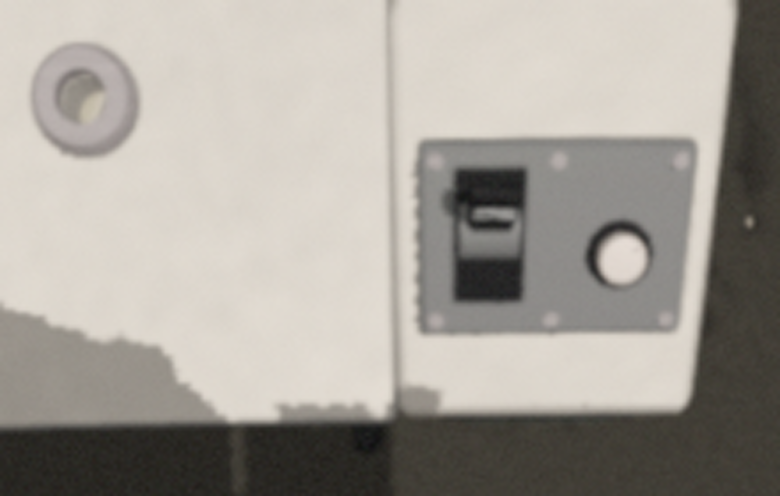

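View pics/w3c.png

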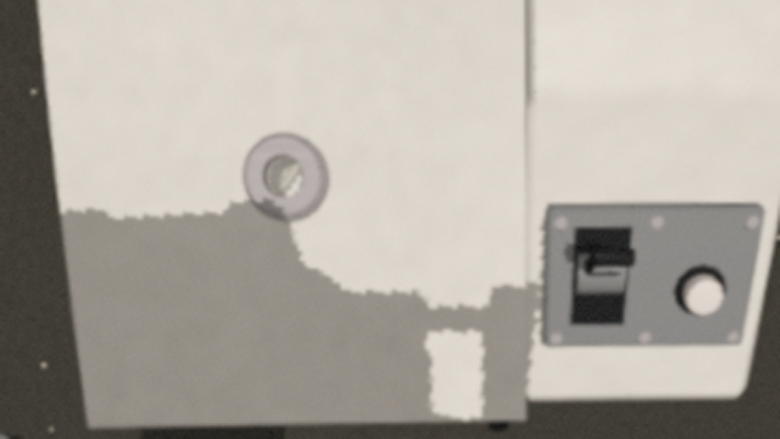

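Run:
```python
from station import r
from snap import *
A,B=cal("w2"),cal("w3");T=r.calibration("top");S=r.calibration("side")
a=lambda x,y:(140+x*220/780,y*220/780)
b=lambda x,y:(60+x*320/780,y*320/780)
tc=lambda x,y:(100+x/3.6,140+y/3.6)
sc=lambda x,y:(150+x/3.7,140+y/3.7)
P={"port":((80,97),(284,175),(171,221),(235,320)),"portouter":((86,99),(286,177),(171,221),(235,322)),"button":((622,259),(704,295),(400,237),(380,233)),"lever":((493,215),(612,258),None,None),
"s1":((435,160),(560,223),None,None),"s2":((682,160),(752,222),None,None),"s3":((435,319),(556,338),None,None),"s4":((666,319),(733,337),None,None),"stem_m1":((559,160),(657,222),None,None)}
R={}
for k,v in P.items():
    ob=[(A,a(*v[0])),(B,b(*v[1]))]
    R[k]=tri(ob)[0]; print(k,R[k],tri(ob)[1][0])
    if v[2]:
        print("   all",*tri(ob+[(T,tc(*v[2])),(S,sc(*v[3]))]), [plane(c,p,.138) for c,p in ob+[(T,tc(*v[2])),(S,sc(*v[3]))]] if 'port' in k else '')
d=R["s1"]-R["s2"]; print(d,np.degrees(np.arctan2(-d[0],d[1])), np.linalg.norm(d)); 
d=R["s3"]-R["s4"]; print(d,np.degrees(np.arctan2(-d[0],d[1])))
print(R["s1"]-R["s3"])
```

```text
port [0.5209 0.1351 0.1332] 0.2755255813480375
   all [0.5207 0.1336 0.1337] [1.5771805153271765, 1.1844388752561557, 2.568276218120707, 0.6111698936291721] [array([0.5199, 0.1339, 0.138 ]), array([0.5207, 0.1336, 0.138 ]), array([0.52  , 0.1302, 0.138 ]), array([0.5157, 0.1405, 0.138 ])]
portouter [0.5206 0.1339 0.1323] 0.2699297288377528
   all [0.5207 0.1331 0.132 ] [0.6758231191252726, 1.177448778320098, 1.8424034074861855, 0.33048356546745555] [array([0.5197, 0.1319, 0.138 ]), array([0.5201, 0.1327, 0.138 ]), array([0.52  , 0.1302, 0.138 ]), array([0.5144, 0.1426, 0.138 ])]
button [ 0.5089 -0.0451  0.1171] 0.16439439916778278
   all [ 0.5091 -0.0455  0.1164] [0.49317042115462706, 0.16305485941860853, 0.5406013309320105, 0.2507780771649185] 
lever [ 0.5144 -0.0008  0.1208] 1.811005025154963
s1 [0.5251 0.0226 0.1242] 0.25651524395752806
s2 [ 0.5423 -0.0562  0.1217] 0.1756817016716765
s3 [0.4776 0.0124 0.1078] 0.020665943741280748
s4 [ 0.4941 -0.0664  0.1055] 0.09686350634295367
stem_m1 [ 0.5338 -0.0169  0.1222] 0.10489008607242128
[-0.0172  0.0788  0.0025] 12.302515692917922 0.0806943586869663
[-0.0165  0.0787  0.0023] 11.844493372590952
[0.0475 0.0103 0.0164]
```

Emit:
step_arm(targets=[{"translation": [2,-4.3,-1],"turn": [1.4,-6.5,0],"gripper": 1},{"translation": [2,-4.3,-1],"turn": [1.4,-6.5,0],"gripper": 1},{"translation": [2.1,0,-4],"turn": [1.36,-6.56,0],"gripper": 1},{"translation": [0,0,-4.3],"turn": [0,0,0],"gripper": 1},{"translation": [0,0,-4.2],"turn": [0,0,0],"gripper": 1}])

```text
time_s: 3.1
ee_pos: [0.4942, -0.0518, 0.1577]
tool_rot: [-0.447, 0.364, -0.52, 0.63]
ft_force: [-0.3, -2.9, 0.5]
grip_width: 0.004
```

Emit:
step_arm(targets=[{"translation": [0,0,0],"turn": [0,0,0],"gripper": 1},{"translation": [0,0,0],"turn": [0,0,0],"gripper": 1}])

```text
time_s: 3.3
ee_pos: [0.4942, -0.0476, 0.1585]
tool_rot: [-0.447, 0.365, -0.516, 0.632]
ft_force: [0.4, -0.6, 0.3]
grip_width: 0.006
```

```bash
python3 snap.py w4
python3 - <<'E'
from station import r
from h import *
from scipy.spatial.transform import Rotation as Ro
s=r.state(); print(s["ee_pos"],Ro.from_quat(s["tool_rot"]).as_matrix(),s["ft_force"],s["time_s"])
im=r.grab_frame("side")[:,:,::-1]
cv2.imwrite("pics/s4c.png",cv2.resize(im[150:260,190:320],None,fx=6,fy=5.4,interpolation=cv2.INTER_CUBIC))
E
```

```text
w4 3.35 [ 0.4955 -0.0481  0.1596] 0.0278356035458043 [ 0.3081 -0.5498  0.3227] 0.0050543666831471355
[ 0.4955 -0.0481  0.1596] [[ 0.1986  0.3285  0.9234]
 [-0.9801  0.065   0.1876]
 [ 0.0016 -0.9423  0.3349]] [ 0.3081 -0.5498  0.3227] 3.35
```

View pics/s4c.png

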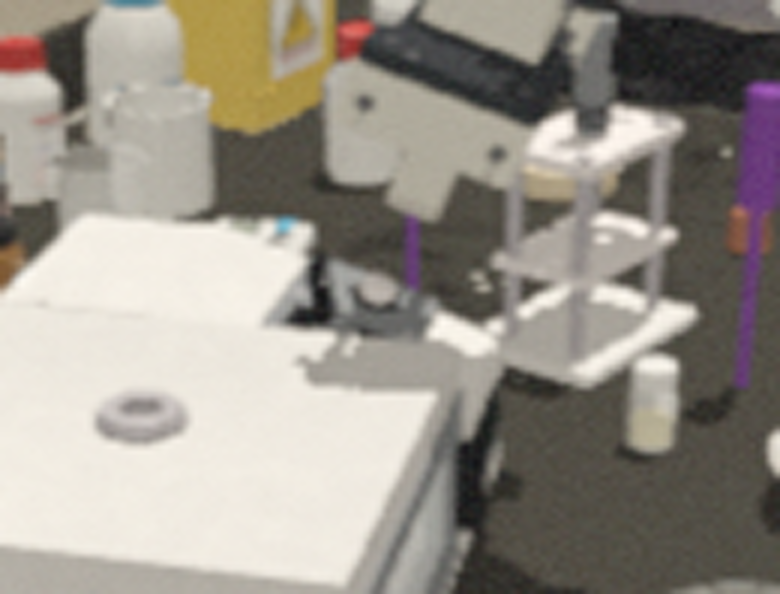

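View pics/w4.png

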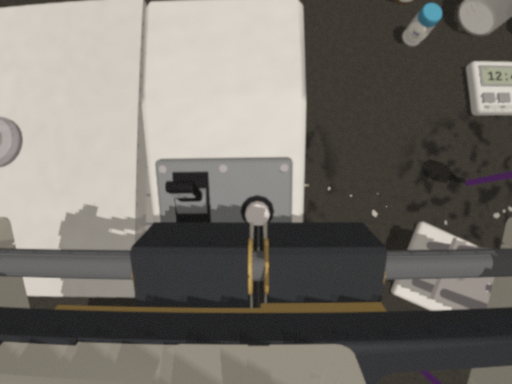

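The fingers line up with the button: button at (258,213) in the wrist view, fingertips in the same column. I approach along the button's axis.

Emit:
step_arm(targets=[{"translation": [0.63,0.14,-1.88],"turn": [0,0,0],"gripper": 1},{"translation": [0.63,0.14,-1.88],"turn": [0,0,0],"gripper": 1},{"translation": [0,0,0],"turn": [0,0,0],"gripper": 1},{"translation": [0,0,0],"turn": [0,0,0],"gripper": 1}])

```text
time_s: 3.8
ee_pos: [0.5076, -0.0453, 0.1212]
tool_rot: [-0.446, 0.366, -0.517, 0.632]
ft_force: [0.3, 0.7, 0.5]
grip_width: 0.006
```

Emit:
step_arm(targets=[{"translation": [0.1,0.02,-0.28],"turn": [0,0,0],"gripper": 1},{"translation": [0.1,0.02,-0.28],"turn": [0,0,0],"gripper": 1},{"translation": [0,0,0],"turn": [0,0,0],"gripper": 1}])

```text
time_s: 4.1
ee_pos: [0.5091, -0.0447, 0.114]
tool_rot: [-0.446, 0.366, -0.517, 0.632]
ft_force: [0.5, 0.7, 1.6]
grip_width: 0.005
```

Emit:
step_arm(targets=[{"translation": [0.1,0.02,-0.28],"turn": [0,0,0],"gripper": 1},{"translation": [0,0,0],"turn": [0,0,0],"gripper": 1},{"translation": [0,0,0],"turn": [0,0,0],"gripper": 1}])

```text
time_s: 4.4
ee_pos: [0.5097, -0.0447, 0.1128]
tool_rot: [-0.448, 0.365, -0.517, 0.632]
ft_force: [-24.4, -1.7, 47.9]
grip_width: -0.0
```

```bash
python3 snap.py w5
```

```text
w5 4.45 [ 0.5097 -0.0447  0.1128] 0.0014217352169547848 [-23.5321  -1.866   46.3457] -0.00025191292890299795
```

View pics/w5.png

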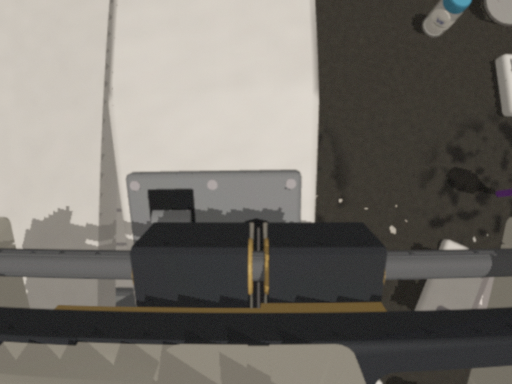

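The push hit a hard stop at about 50 N, and the lever has left the slot, so it has dropped. I back off now.

Emit:
step_arm(targets=[{"translation": [-0.5,-0.1,1.4],"turn": [0,0,0],"gripper": 1},{"translation": [-1.7,-0.35,4.6],"turn": [0,0,0],"gripper": 1},{"translation": [-3,-0.6,3],"turn": [-1.36,6.56,0],"gripper": 1},{"translation": [-3,-0.6,2],"turn": [-1.4,6.5,0],"gripper": 1},{"translation": [-2,0,0],"turn": [-1.4,6.5,0],"gripper": 1}])

```text
time_s: 4.95
ee_pos: [0.412, -0.0635, 0.2121]
tool_rot: [0.55, -0.45, 0.449, -0.541]
ft_force: [0.7, 0.2, -0.8]
grip_width: 0.006
```

Emit:
step_arm(targets=[{"translation": [0,0,0],"turn": [0,0,0],"gripper": 1},{"translation": [0,0,0],"turn": [0,0,0],"gripper": 1}])

```text
time_s: 5.15
ee_pos: [0.4128, -0.0601, 0.2085]
tool_rot: [0.549, -0.45, 0.446, -0.545]
ft_force: [0.5, -0.2, -0.7]
grip_width: 0.007
```

```bash
python3 snap.py w6
python3 - <<'E'
from station import r
from h import *
s=r.state(); print(s["ee_pos"],s["tool_rot"],s["ft_force"],s["time_s"])
im=r.grab_frame("side")[:,:,::-1]
cv2.imwrite("pics/s6.png",im)
cv2.imwrite("pics/s6c.png",cv2.resize(im[170:260,190:290],None,fx=6,fy=6,interpolation=cv2.INTER_CUBIC))
im=cv2.imread("pics/w6.png")
cv2.imwrite("pics/w6c.png",cv2.resize(im[0:200,150:400],None,fx=3,fy=3,interpolation=cv2.INTER_CUBIC))
E
```

```text
w6 5.2 [ 0.4124 -0.0602  0.2083] 0.010133392398491793 [0.3157 0.4059 0.7038] 0.00434099260796982
[ 0.4124 -0.0602  0.2083] [ 0.5491 -0.4498  0.4463 -0.545 ] [0.3157 0.4059 0.7038] 5.2
```

View pics/s6c.png

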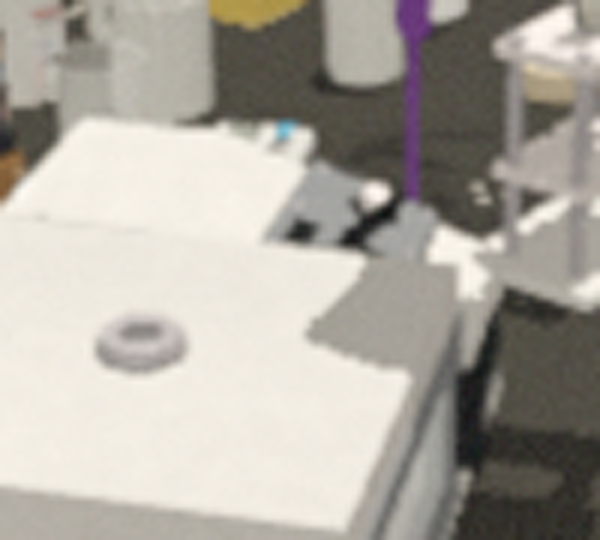

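View pics/w6c.png

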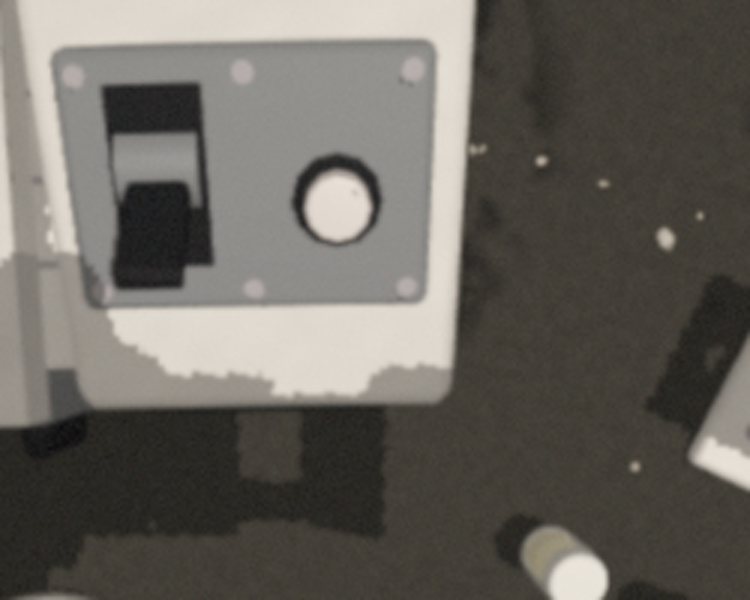

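The lever has dropped: tip at about (199,92) in w6 and (258,205) in the side view. The button is out again. I'll locate the tip.

Run:
```python
from station import r
from snap import *
A=cal("w6");S=r.calibration("side")
w=lambda x,y:(150+x/3,y/3)
s=lambda x,y:(190+x/6,170+y/6)
print("tip",*tri([(A,w(149,275)),(S,s(410,215))]))
print("button",*tri([(A,w(338,203)),(S,s(374,193))]))
for z in (.13,.14,.15): print("tip plane",z,plane(A,w(149,285),z),plane(A,w(149,190),z))
print("hinge on block z.117", plane(A,w(155,185),.117))
c=r.state()
```

```text
tip [ 0.4796 -0.0055  0.1321] [4.001357799777592, 4.001357799777524]
button [ 0.5095 -0.0441  0.1193] [0.2659766791775025, 0.26597667917729817]
tip plane 0.13 [ 0.4811 -0.0039  0.13  ] [ 0.5023 -0.0004  0.13  ]
tip plane 0.14 [ 0.481  -0.0057  0.14  ] [ 0.5013 -0.0024  0.14  ]
tip plane 0.15 [ 0.4809 -0.0075  0.15  ] [ 0.5004 -0.0043  0.15  ]
hinge on block z.117 [0.505  0.0008 0.117 ]
```

Emit:
step_arm(targets=[{"translation": [1.2,2.3,0],"turn": [0,0,0],"gripper": 1},{"translation": [1.1,2.3,0],"turn": [0,0,0],"gripper": 1},{"translation": [0,0,-3],"turn": [0,0,0],"gripper": 1},{"translation": [0,0,-2.8],"turn": [0,0,0],"gripper": 1},{"translation": [0,0,-2.6],"turn": [0,0,0],"gripper": 1}])

```text
time_s: 5.75
ee_pos: [0.4349, -0.0145, 0.1234]
tool_rot: [0.549, -0.45, 0.446, -0.545]
ft_force: [-0.4, -1.5, -0.1]
grip_width: 0.004
```

Emit:
step_arm(targets=[{"translation": [0,0,0],"turn": [0,0,0],"gripper": 1},{"translation": [0,0,0],"turn": [0,0,0],"gripper": 1}])

```text
time_s: 5.95
ee_pos: [0.4351, -0.0143, 0.125]
tool_rot: [0.55, -0.45, 0.446, -0.544]
ft_force: [0.2, -0.0, 0.4]
grip_width: 0.005
```

```bash
python3 snap.py w7
python3 - <<'E'
from station import r
from h import *
im=r.grab_frame("side")[:,:,::-1]
cv2.imwrite("pics/s7c.png",cv2.resize(im[150:260,190:320],None,fx=6,fy=5.4,interpolation=cv2.INTER_CUBIC))
E
```

```text
w7 6.0 [ 0.436  -0.0145  0.1258] 0.007736928809558577 [-0.1308  0.1678  1.0857] 0.0019131080633237177
```

View pics/s7c.png

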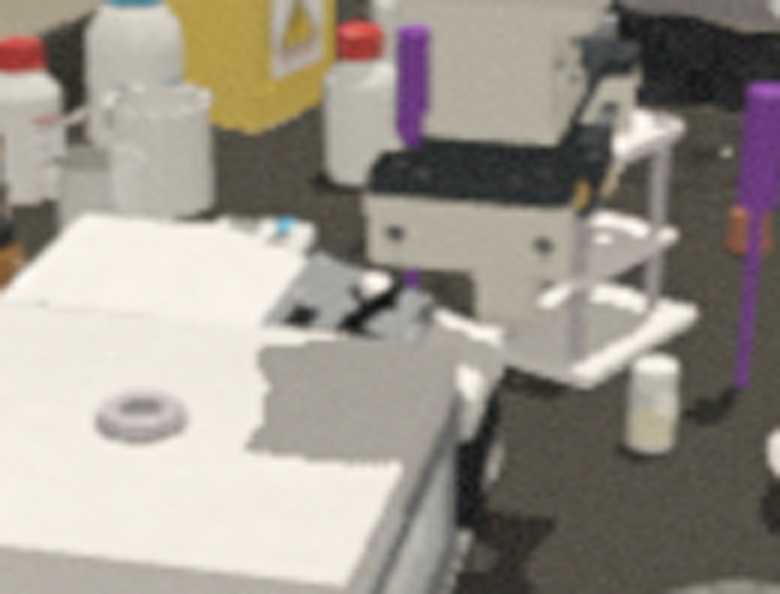

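View pics/w7.png

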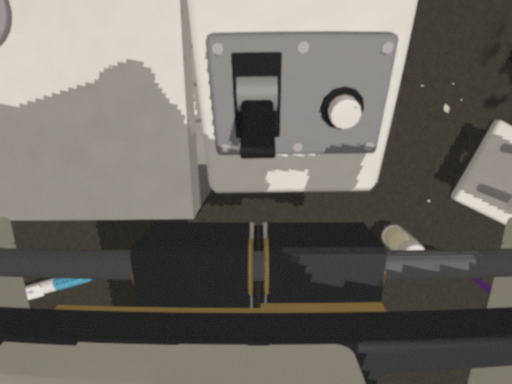

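The finger carrier reaches forward above the fingertip in the side view (crop (370–580,195–265)). I'll work out how much clearance it leaves before pushing.

Run:
```python
from station import r
from h import *
from scipy.spatial.transform import Rotation as Ro
s=r.state(); M=Ro.from_quat(s["tool_rot"]).as_matrix(); p=s["ee_pos"]; S=r.calibration("side")
print(M)
for loc in [(0,0,0),(0,0,.0095),(0,0,-.0095),(-.019,0,.0095),(-.019,0,-.0095),(0,-.02,0.0095),(0,-.03,.0095),(0,-.066,.0375),(0,-.066,-.0375),(-.095,-.066,.0375),(-.095,-.066,-.0375)]:
    u=proj(S,p+M@np.array(loc)); print(loc,(u-[190,150])*[6,5.4])
for n,X in {"tip":(.480,-.0057,.140),"hinge":(.508,0,.112)}.items(): print(n,(proj(S,X)-[190,150])*[6,5.4])
```

```text
[[ 0.1959 -0.0064  0.9806]
 [-0.9806 -0.0032  0.1959]
 [ 0.0019 -1.     -0.0069]]
(0, 0, 0) [505.3728 321.9901]
(0, 0, 0.0095) [482.6139 319.8547]
(0, 0, -0.0095) [528.2412 324.1359]
(-0.019, 0, 0.0095) [473.3935 338.1454]
(-0.019, 0, -0.0095) [519.8877 342.6019]
(0, -0.02, 0.0095) [483.3879 280.1449]
(0, -0.03, 0.0095) [483.7805 260.0107]
(0, -0.066, 0.0375) [416.6786 180.4734]
(0, -0.066, -0.0375) [602.5546 195.2874]
(-0.095, -0.066, 0.0375) [357.9363 267.0227]
(-0.095, -0.066, -0.0375) [563.5977 285.4164]
tip [399.8323 284.7042]
hinge [333.0516 332.7454]
```

That block is the gripper body's left end, 66 mm above the TCP (z ≈ 0.19), so it stays above the lever. I push forward under the tip.

Emit:
step_arm(targets=[{"translation": [1.5,0.3,0],"turn": [0,0,0],"gripper": 1},{"translation": [1.5,0.3,0],"turn": [0,0,0],"gripper": 1},{"translation": [1.0,0.2,0.2],"turn": [0,0,0],"gripper": 1},{"translation": [1.0,0.2,0.2],"turn": [0,0,0],"gripper": 1},{"translation": [0.8,0.15,0.2],"turn": [0,0,0],"gripper": 1}])

```text
time_s: 6.55
ee_pos: [0.4949, -0.0033, 0.132]
tool_rot: [0.549, -0.449, 0.447, -0.544]
ft_force: [-0.0, 0.4, -0.4]
grip_width: 0.005
```

Emit:
step_arm(targets=[{"translation": [0,0,0],"turn": [0,0,0],"gripper": 1},{"translation": [0,0,0],"turn": [0,0,0],"gripper": 1}])

```text
time_s: 6.75
ee_pos: [0.4936, -0.0033, 0.1312]
tool_rot: [0.55, -0.45, 0.447, -0.544]
ft_force: [0.4, 0.6, -0.4]
grip_width: 0.003
```

```bash
python3 snap.py w8
python3 - <<'E'
from station import r
from h import *
im=r.grab_frame("side")[:,:,::-1]
cv2.imwrite("pics/s8c.png",cv2.resize(im[150:260,190:320],None,fx=6,fy=5.4,interpolation=cv2.INTER_CUBIC))
E
```

```text
w8 6.8 [ 0.4932 -0.0034  0.1311] 0.008949720907171391 [-0.5142 -0.7526 -0.0857] 0.003144216489491986
```

View pics/s8c.png

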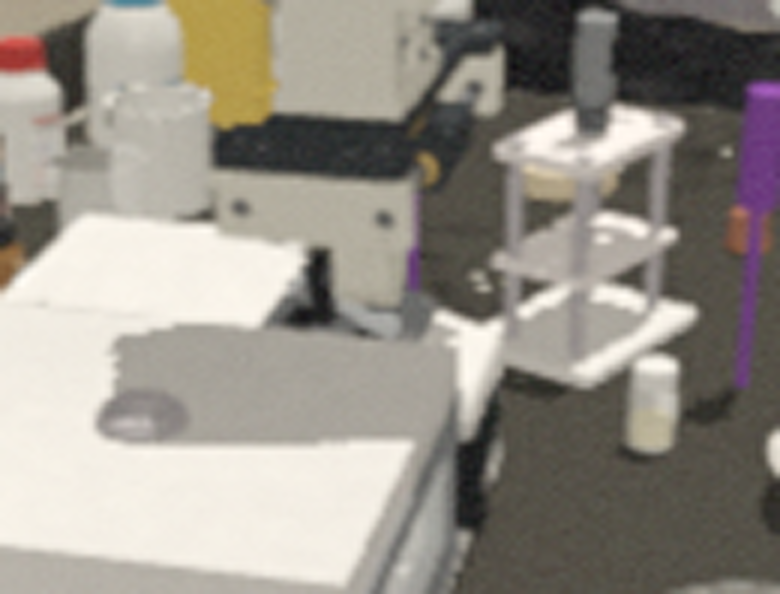

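View pics/w8.png

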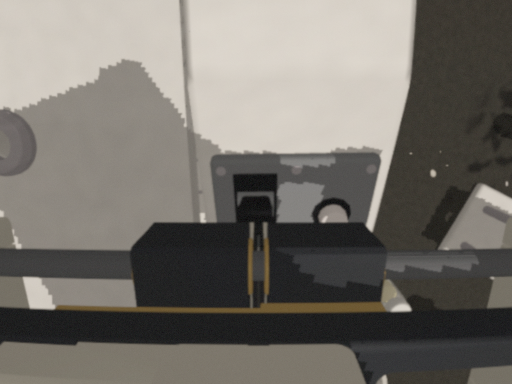

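The lever stands up again at (318,280) in the side crop. I back out, rise, and look at both the lever and the port.

Emit:
step_arm(targets=[{"translation": [-2.5,-0.5,0],"turn": [0,0,0],"gripper": 1},{"translation": [-3,-0.6,2],"turn": [0,0,0],"gripper": 1},{"translation": [-1,0,4.5],"turn": [0,0,0],"gripper": 1},{"translation": [0,3,4],"turn": [0,0,0],"gripper": 0.5},{"translation": [0,4.5,1.5],"turn": [0,0,0],"gripper": -0.2}])

```text
time_s: 7.35
ee_pos: [0.4301, 0.0586, 0.2539]
tool_rot: [0.548, -0.45, 0.451, -0.542]
ft_force: [1.6, 0.9, 0.1]
grip_width: 0.132
```

Emit:
step_arm(targets=[{"translation": [0,3,0],"turn": [0,0,0],"gripper": -0.2},{"translation": [0,0,0],"turn": [0,0,0],"gripper": -0.2},{"translation": [0,0,0],"turn": [0,0,0],"gripper": -0.2},{"translation": [0,0,0],"turn": [0,0,0],"gripper": -0.2}])

```text
time_s: 7.75
ee_pos: [0.4282, 0.0893, 0.2506]
tool_rot: [0.55, -0.45, 0.447, -0.543]
ft_force: [0.4, -0.2, 0.1]
grip_width: 0.48
```

```bash
python3 snap.py w9
python3 - <<'E'
from station import r
from h import *
im=r.grab_frame("side")[:,:,::-1]
cv2.imwrite("pics/s9.png",im)
cv2.imwrite("pics/s9c.png",cv2.resize(im[150:260,190:320],None,fx=6,fy=5.4,interpolation=cv2.INTER_CUBIC))
im=cv2.imread("pics/w9.png")
cv2.imwrite("pics/w9c.png",cv2.resize(im[0:200,130:390],None,fx=3,fy=3,interpolation=cv2.INTER_CUBIC))
E
```

```text
w9 7.8 [0.4283 0.0891 0.2506] 0.0049740032528029585 [-0.1598  0.1159  1.4697] 0.5159495597487553
```

View pics/s9c.png

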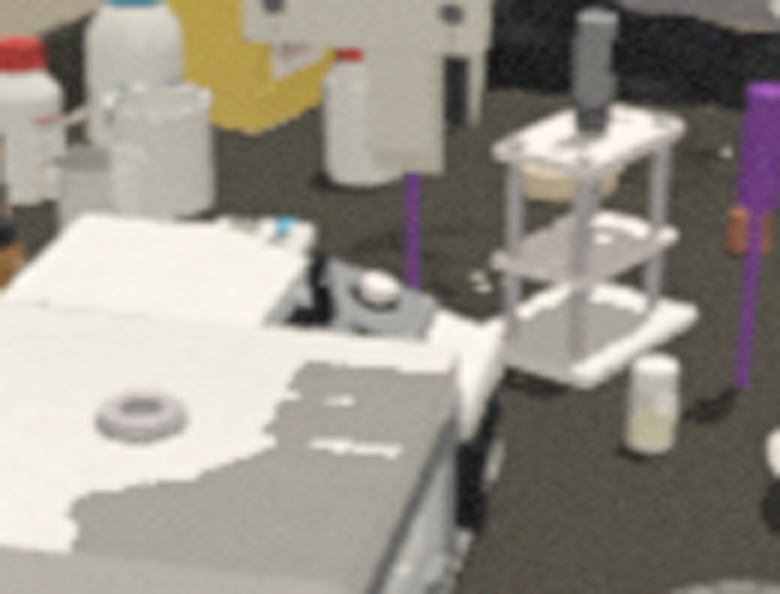

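View pics/w9c.png

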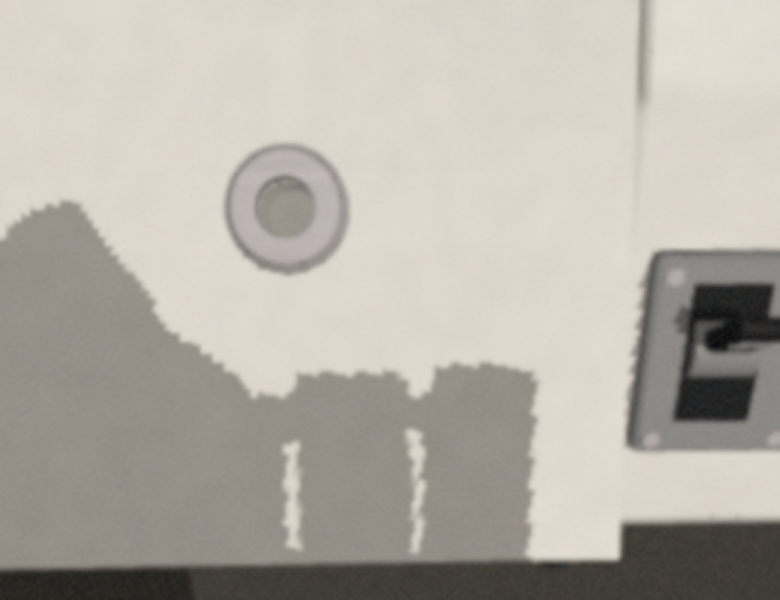

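Emit:
step_arm(targets=[{"translation": [0,4,-1],"turn": [0,0,0],"gripper": -0.2},{"translation": [-1,4,0],"turn": [0,0,0],"gripper": -0.2},{"translation": [0,0,0],"turn": [0,0,0],"gripper": -0.2},{"translation": [0,0,0],"turn": [0,0,0],"gripper": -0.2}])

```text
time_s: 8.25
ee_pos: [0.4183, 0.1708, 0.2409]
tool_rot: [0.55, -0.45, 0.446, -0.544]
ft_force: [0.6, -0.9, -0.2]
grip_width: 0.6
```

```bash
python3 snap.py w10
python3 - <<'E'
from snap import *
im=cv2.imread("pics/w10.png")
for n in ("w9","w10"):
    im=cv2.imread(f"pics/{n}.png"); c=cal(n)
    p=proj(c,[.5205,.1335,.138]); x0,y0=int(p[0])-40,max(0,int(p[1])-40)
    print(n,p,x0,y0)
    cv2.imwrite(f"pics/{n}p.png",cv2.resize(im[y0:y0+80,x0:x0+80],None,fx=7,fy=7,interpolation=cv2.INTER_CUBIC))
    # bush outline: segment purple-ish gray by saturation toward bush colour
    g=im[y0:y0+80,x0:x0+80].astype(float); d=(g[...,2]-g[...,1]) # R-G
    m=((d>9)).astype(np.uint8); m=cv2.morphologyEx(m,cv2.MORPH_CLOSE,np.ones((3,3)))
    cs,h=cv2.findContours(m,cv2.RETR_CCOMP,cv2.CHAIN_APPROX_NONE)
    for i,k in enumerate(cs):
        if len(k)>25:
            (cx,cy),ax,an=cv2.fitEllipse(k); print("  ",h[0][i][3]>=0,cx+x0,cy+y0,ax, plane(c,(cx+x0,cy+y0),.138))
E
```

```text
w10 8.3 [0.4187 0.1697 0.2409] 0.023750488636702063 [-0.5483 -0.3701  0.2393] 0.6021851026105488
w9 [225.8679  68.8174] 185 28
w10 [330.6512  76.3905] 290 36
```

View pics/w10p.png

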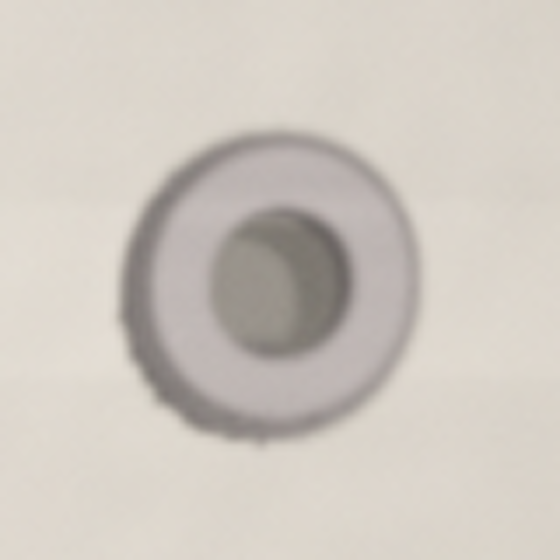

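View pics/w9p.png

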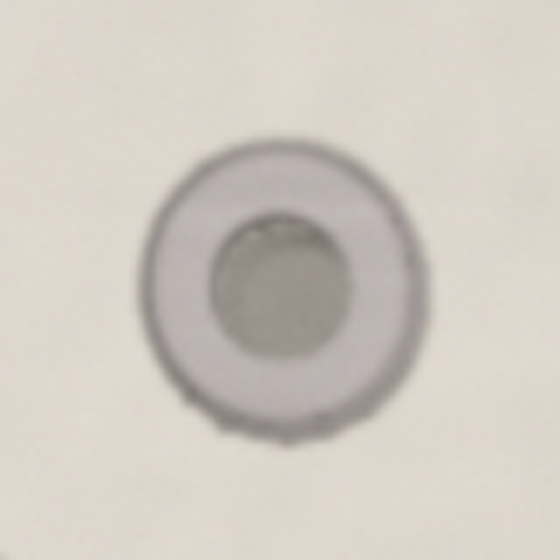

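Run:
```python
from snap import *
A,B=cal("w9"),cal("w10");a=(224.6,68.3);b=(329.7,75.9)
print(plane(A,a,.138),plane(B,b,.138),*tri([(A,a),(B,b)]))
# stand from w1/w2 top plate: crop
im=cv2.imread("pics/w1.png")
cv2.imwrite("pics/w1c.png",cv2.resize(im[10:130,200:350],None,fx=5,fy=5,interpolation=cv2.INTER_CUBIC))
```

```text
[0.5207 0.1346 0.138 ] [0.5207 0.1343 0.138 ] [0.5206 0.1345 0.1388] [0.015341114673696593, 0.015341114673819734]
```

View pics/w1c.png

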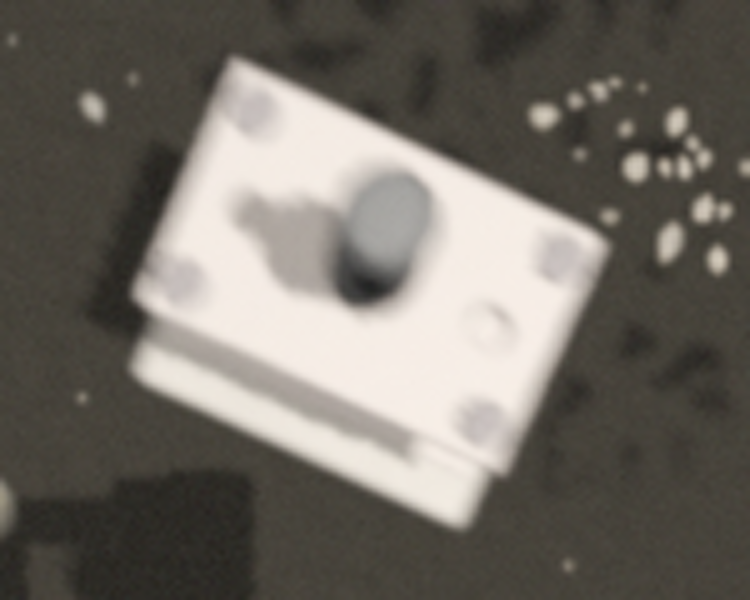

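The port is at (0.5206, 0.1345, 0.138): the two views agree within 0.3 mm, and the triangulated height is 0.139. Back to the stand.

Emit:
step_arm(targets=[{"translation": [0,-4.7,1],"turn": [0,0,0],"gripper": -0.2},{"translation": [0,-4.8,1],"turn": [0,0,0],"gripper": -0.2},{"translation": [0,-4.8,1],"turn": [0,0,0],"gripper": -0.2},{"translation": [0,-4.8,0],"turn": [0,0,0],"gripper": -0.2},{"translation": [0,-4.8,0],"turn": [0,0,0],"gripper": -0.2}])

```text
time_s: 8.8
ee_pos: [0.418, -0.0727, 0.2717]
tool_rot: [0.549, -0.45, 0.449, -0.542]
ft_force: [1.0, 0.4, -0.2]
grip_width: 0.6
```

Emit:
step_arm(targets=[{"translation": [0,-4.8,0.5],"turn": [0,0,0],"gripper": -0.2},{"translation": [0,-4.8,0.5],"turn": [0,0,0],"gripper": -0.2},{"translation": [-1,-4.8,0],"turn": [0,0,0],"gripper": -0.2},{"translation": [-1,-3,0],"turn": [0,0,0],"gripper": -0.2},{"translation": [0,0,0],"turn": [0,0,0],"gripper": -0.2}])

```text
time_s: 9.3
ee_pos: [0.3951, -0.2494, 0.2805]
tool_rot: [0.547, -0.454, 0.45, -0.541]
ft_force: [-0.5, 0.4, 0.4]
grip_width: 0.597
```

Emit:
step_arm(targets=[{"translation": [0,0,0],"turn": [0,0,0],"gripper": -0.2},{"translation": [0,0,0],"turn": [0,0,0],"gripper": -0.2}])

```text
time_s: 9.5
ee_pos: [0.3984, -0.242, 0.2811]
tool_rot: [0.549, -0.45, 0.447, -0.544]
ft_force: [0.3, -0.0, 0.6]
grip_width: 0.605
```

```bash
python3 snap.py w11
```

```text
w11 9.55 [ 0.3987 -0.2417  0.2812] 0.004345398929543535 [-0.201   0.6095 -0.3979] 0.5966019268965306
```

View pics/w11.png

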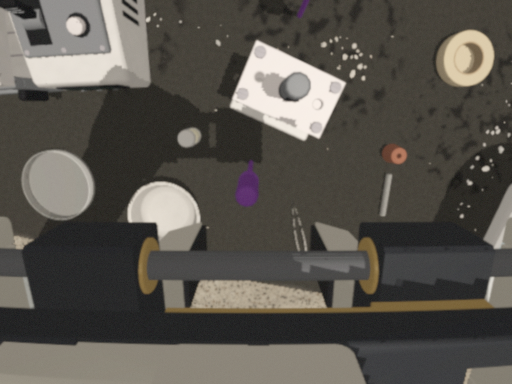

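Emit:
step_arm(targets=[{"translation": [0.5,-4,0],"turn": [0,0,0],"gripper": -0.2},{"translation": [0.5,-2,0],"turn": [0,0,0],"gripper": -0.2},{"translation": [0,0,0],"turn": [0,0,0],"gripper": -0.2},{"translation": [0,0,0],"turn": [0,0,0],"gripper": -0.2}])

```text
time_s: 9.95
ee_pos: [0.4091, -0.3011, 0.2811]
tool_rot: [0.55, -0.45, 0.446, -0.545]
ft_force: [0.4, 1.0, -0.6]
grip_width: 0.6
```

```bash
python3 snap.py w12
python3 - <<'E'
from snap import *
for n in ("w11","w12"):
    im=cv2.imread(f"pics/{n}.png"); c=cal(n)
    p=proj(c,[.4875,-.2553,.2]); x0,y0=int(p[0])-50,max(0,int(p[1])-50); print(n,x0,y0)
    cv2.imwrite(f"pics/{n}p.png",cv2.resize(im[y0:y0+100,x0:x0+100],None,fx=6,fy=6,interpolation=cv2.INTER_CUBIC))
E
```

```text
w12 10.0 [ 0.4091 -0.3007  0.2811] 0.008460087747043054 [-0.2912  0.1368 -0.0687] 0.5983481313439021
w11 250 34
w12 166 33
```

View pics/w11p.png

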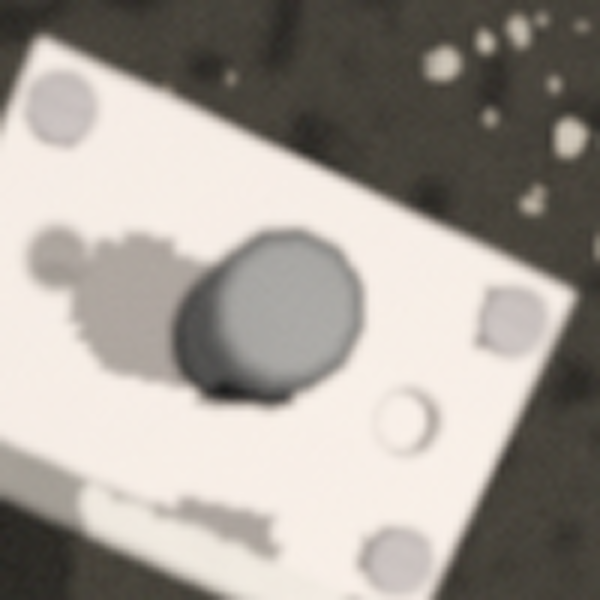

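View pics/w12p.png

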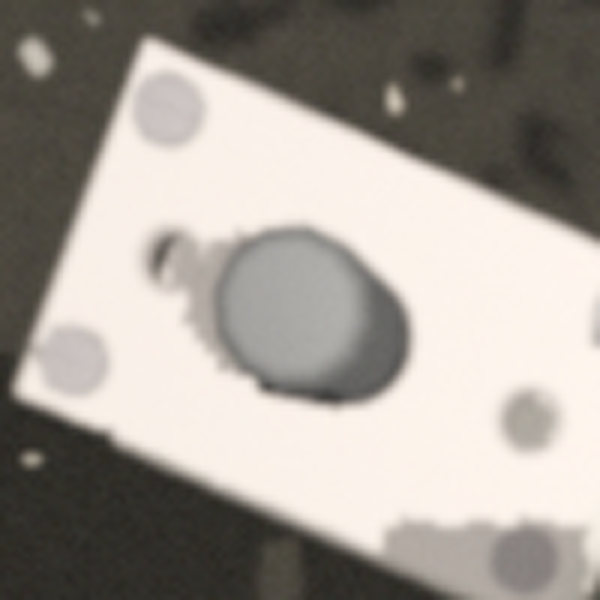

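Run:
```python
from snap import *
A,B=cal("w11"),cal("w12");a=(297.9,84.4);b=(214.1,83.1)
print(plane(A,a,.2),plane(B,b,.2),*tri([(A,a),(B,b)]))
h=lambda x,y:(166+(x+.5)/6-.5,33+(y+.5)/6-.5)
p,q=plane(B,h(172,258),.13),plane(B,h(530,420),.13);print(p,q,(p+q)/2,np.degrees(np.arctan2(*(p-q)[:2])))
from station import r
from scipy.spatial.transform import Rotation as Ro
print(Ro.from_quat(r.state()["tool_rot"]).as_matrix())
```

```text
[ 0.4875 -0.2536  0.2   ] [ 0.4873 -0.2534  0.2   ] [ 0.4874 -0.2535  0.2006] [0.0861234385440248, 0.08612343854407008]
[ 0.4937 -0.2243  0.13  ] [ 0.4806 -0.283   0.13  ] [ 0.4872 -0.2537  0.13  ] 12.611942592328694
[[ 0.1982 -0.0084  0.9801]
 [-0.9802 -0.0027  0.1982]
 [ 0.001  -1.     -0.0087]]
```

Emit:
step_arm(targets=[{"translation": [3.9,2.4,0],"turn": [0.1,-0.5,0],"gripper": -0.2},{"translation": [3.9,2.3,0],"turn": [0,0,0],"gripper": -0.2},{"translation": [0,0,-2],"turn": [0,0,0],"gripper": -0.2},{"translation": [0,0,-2],"turn": [0,0,0],"gripper": -0.2},{"translation": [0,0,0],"turn": [0,0,0],"gripper": -0.2}])

```text
time_s: 10.5
ee_pos: [0.4852, -0.2529, 0.2391]
tool_rot: [0.548, -0.449, 0.446, -0.547]
ft_force: [-0.8, 0.3, -0.5]
grip_width: 0.603
```

Emit:
step_arm(targets=[{"translation": [0,0,0],"turn": [0,0,0],"gripper": -0.2},{"translation": [0,0,0],"turn": [0,0,0],"gripper": -0.2}])

```text
time_s: 10.7
ee_pos: [0.4871, -0.2553, 0.2425]
tool_rot: [0.547, -0.447, 0.449, -0.546]
ft_force: [0.1, 0.4, 1.0]
grip_width: 0.603
```

```bash
python3 snap.py w13;  python3 - <<'E'
from station import r
from h import *
from scipy.spatial.transform import Rotation as Ro
print(r.state()["ee_pos"],Ro.from_quat(r.state()["tool_rot"]).as_matrix())
E
```

```text
w13 10.75 [ 0.4872 -0.2556  0.2425] 0.004075006800239837 [-0.168   0.5722 -0.2258] 0.5996461110414779
[ 0.4872 -0.2556  0.2425] [[ 0.1956  0.002   0.9807]
 [-0.9807 -0.0028  0.1956]
 [ 0.0032 -1.      0.0014]]
```

View pics/w13.png

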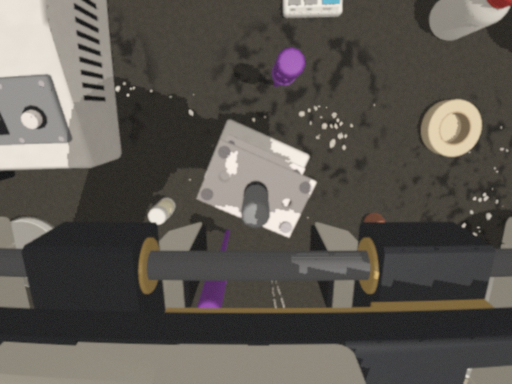

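Emit:
step_arm(targets=[{"translation": [0,0.2,-3],"turn": [0,0,0],"gripper": -0.2},{"translation": [0,0,-3],"turn": [0,0,0],"gripper": -0.2},{"translation": [0,0,-2.6],"turn": [0,0,0],"gripper": -0.2},{"translation": [0,0,0],"turn": [0,0,0],"gripper": -0.2},{"translation": [0,0,0],"turn": [0,0,0],"gripper": -0.2}])

```text
time_s: 11.25
ee_pos: [0.4871, -0.2536, 0.1561]
tool_rot: [0.547, -0.448, 0.449, -0.547]
ft_force: [0.5, 0.6, 0.7]
grip_width: 0.6
```

```bash
python3 snap.py w14;  python3 - <<'E'
from station import r
from h import *
im=r.grab_frame("side")[:,:,::-1]
cv2.imwrite("pics/s14c.png",cv2.resize(im[100:230,220:350],None,fx=5,fy=4.5,interpolation=cv2.INTER_CUBIC))
E
```

```text
w14 11.3 [ 0.4878 -0.2538  0.1569] 0.001427269150678353 [0.2806 0.2667 1.3015] 0.6012910587989001
```

View pics/s14c.png

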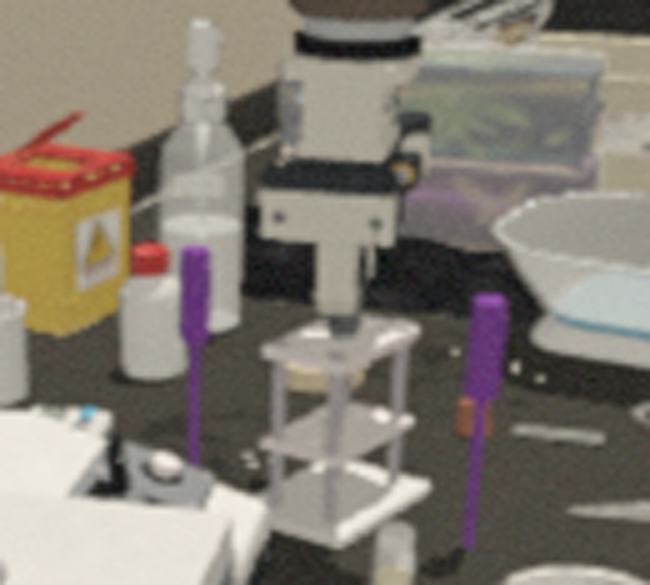

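The fingers straddle the grey handle just above the plate, so I close.

Emit:
step_arm(targets=[{"translation": [0,0,0],"turn": [0,0,0],"gripper": 1},{"translation": [0,0,0],"turn": [0,0,0],"gripper": 1},{"translation": [0,0,0],"turn": [0,0,0],"gripper": 1},{"translation": [0,0,0],"turn": [0,0,0],"gripper": 1},{"translation": [0,0,0],"turn": [0,0,0],"gripper": 1}])

```text
time_s: 11.85
ee_pos: [0.4867, -0.2535, 0.1553]
tool_rot: [0.547, -0.448, 0.449, -0.546]
ft_force: [-0.0, -0.2, 0.4]
grip_width: 0.212
```

Emit:
step_arm(targets=[{"translation": [0,0,0],"turn": [0,0,0],"gripper": 1},{"translation": [0,0,0],"turn": [0,0,0],"gripper": 1}])

```text
time_s: 12.05
ee_pos: [0.4867, -0.2535, 0.1553]
tool_rot: [0.547, -0.448, 0.449, -0.546]
ft_force: [-0.3, 1.0, 1.3]
grip_width: 0.214
```

```bash
python3 snap.py w15;  python3 - <<'E'
from station import r
from h import *
from scipy.spatial.transform import Rotation as Ro
s=r.state();print(s["ee_pos"],Ro.from_quat(s["tool_rot"]).as_matrix()[:,1],s["ft_force"],s["moment"],s["grip_width"])
E
```

```text
w15 12.1 [ 0.4867 -0.2535  0.1553] 0.0008706777500759107 [-0.1924 -0.6412  1.8021] 0.21012230124429856
[ 0.4867 -0.2535  0.1553] [ 0.0004 -0.0017 -1.    ] [-0.1924 -0.6412  1.8021] [-0.0624  0.0551 -0.0092] 0.21012230124429856
```

Emit:
step_arm(targets=[{"translation": [0,0,1.5],"turn": [0,0,0],"gripper": 1},{"translation": [0,0,3],"turn": [0,0,0],"gripper": 1},{"translation": [0,0,3],"turn": [0,0,0],"gripper": 1},{"translation": [0,0,3],"turn": [0,0,0],"gripper": 1},{"translation": [0,0,3],"turn": [0,0,0],"gripper": 1}])

```text
time_s: 12.6
ee_pos: [0.4866, -0.253, 0.2923]
tool_rot: [0.547, -0.448, 0.449, -0.547]
ft_force: [0.6, -0.2, -0.4]
grip_width: 0.212
```

Emit:
step_arm(targets=[{"translation": [0,0,3],"turn": [0,0,0],"gripper": 1},{"translation": [0,0,2],"turn": [0,0,0],"gripper": 1},{"translation": [0,0,0],"turn": [0,0,0],"gripper": 1},{"translation": [0,0,0],"turn": [0,0,0],"gripper": 1},{"translation": [0,0,0],"turn": [0,0,0],"gripper": 1}])

```text
time_s: 13.1
ee_pos: [0.4859, -0.2532, 0.3392]
tool_rot: [0.547, -0.448, 0.448, -0.546]
ft_force: [-0.5, 0.1, -1.0]
grip_width: 0.211
```

```bash
python3 snap.py w16;  python3 - <<'E'
from station import r
from h import *
from scipy.spatial.transform import Rotation as Ro
s=r.state();print(s["ee_pos"],Ro.from_quat(s["tool_rot"]).as_matrix()[:,1],s["ft_force"],s["grip_width"])
im=r.grab_frame("side")[:,:,::-1]
cv2.imwrite("pics/s16.png",im)
cv2.imwrite("pics/s16c.png",cv2.resize(im[60:200,220:350],None,fx=5,fy=4.2,interpolation=cv2.INTER_CUBIC))
E
```

```text
w16 13.15 [ 0.4858 -0.2532  0.339 ] 0.004547079097555916 [ 0.0906 -0.1446 -0.1361] 0.21460143204718002
[ 0.4858 -0.2532  0.339 ] [-0.0015 -0.0005 -1.    ] [ 0.0906 -0.1446 -0.1361] 0.21460143204718002
```

View pics/s16c.png

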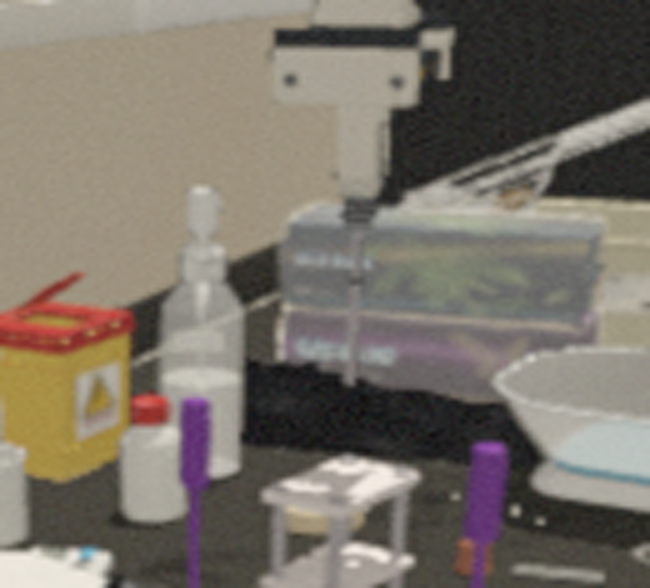

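View pics/w16.png

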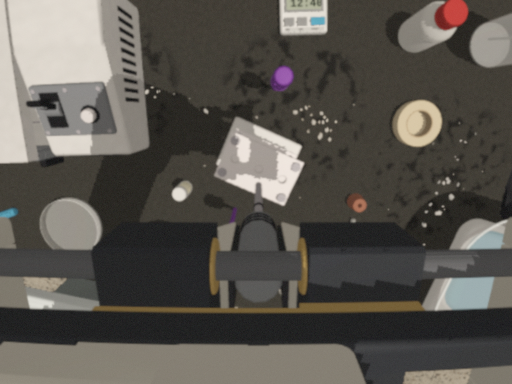

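The thermometer is lifted, with its stem upright and tip at about z 0.204. I transfer it at this height to above the port.

Emit:
step_arm(targets=[{"translation": [0.2,3,0],"turn": [0,0,0],"gripper": 1},{"translation": [0.4,4.5,0],"turn": [0,0,0],"gripper": 1},{"translation": [0.4,4.7,0],"turn": [0,0,0],"gripper": 1},{"translation": [0.4,4.7,0],"turn": [0,0,0],"gripper": 1},{"translation": [0.4,4.7,0],"turn": [0,0,0],"gripper": 1}])

```text
time_s: 13.7
ee_pos: [0.5041, -0.0358, 0.3395]
tool_rot: [0.547, -0.448, 0.449, -0.546]
ft_force: [1.3, 0.8, -0.2]
grip_width: 0.212
```

Emit:
step_arm(targets=[{"translation": [0.4,4.7,0],"turn": [0,0,0],"gripper": 1},{"translation": [0.4,4.7,0],"turn": [0,0,0],"gripper": 1},{"translation": [0.4,4.5,0],"turn": [0,0,0],"gripper": 1},{"translation": [0.4,3.2,0],"turn": [0,0,0],"gripper": 1},{"translation": [0,0,0],"turn": [0,0,0],"gripper": 1}])

```text
time_s: 14.2
ee_pos: [0.5191, 0.1401, 0.3399]
tool_rot: [-0.548, 0.446, -0.445, 0.549]
ft_force: [-0.1, 0.5, -0.4]
grip_width: 0.216
```

Emit:
step_arm(targets=[{"translation": [0,0,0],"turn": [0,0,0],"gripper": 1},{"translation": [0,0,0],"turn": [0,0,0],"gripper": 1},{"translation": [0,0,0],"turn": [0,0,0],"gripper": 1}])

```text
time_s: 14.5
ee_pos: [0.5208, 0.1316, 0.3397]
tool_rot: [0.547, -0.449, 0.45, -0.545]
ft_force: [0.2, -1.1, -0.4]
grip_width: 0.213
```

```bash
cat > look.py <<'E'
import sys
from snap import *
from scipy.spatial.transform import Rotation as Ro
n=sys.argv[1]; snap("w"+n)
for v in ("side","top"):
    cv2.imwrite(f"pics/{v}{n}.png",r.grab_frame(v)[:,:,::-1])
s=r.state();print(s["time_s"],s["ee_pos"],Ro.from_quat(s["tool_rot"]).as_matrix()[:,1],s["ft_force"])
im=cv2.imread(f"pics/side{n}.png");cv2.imwrite(f"pics/s{n}c.png",cv2.resize(im[110:240,150:280],None,fx=5.5,fy=4.5,interpolation=cv2.INTER_CUBIC))
im=cv2.imread(f"pics/w{n}.png");cv2.imwrite(f"pics/w{n}c.png",cv2.resize(im[120:270,180:340],None,fx=4.8,fy=4,interpolation=cv2.INTER_CUBIC))
im=cv2.imread(f"pics/top{n}.png");cv2.imwrite(f"pics/t{n}c.png",cv2.resize(im[140:260,90:250],None,fx=4.8,fy=4.8,interpolation=cv2.INTER_CUBIC))
E
python3 look.py 17
```

```text
w17 14.55 [0.5209 0.1317 0.3399] -9.6649573766509e-05 [ 0.1239 -0.6025 -0.4061] 0.21468359634533876
14.65 [0.5209 0.1322 0.3401] [ 0.0004 -0.0021 -1.    ] [ 0.0303 -0.2015 -0.2918]
```

View pics/s17c.png

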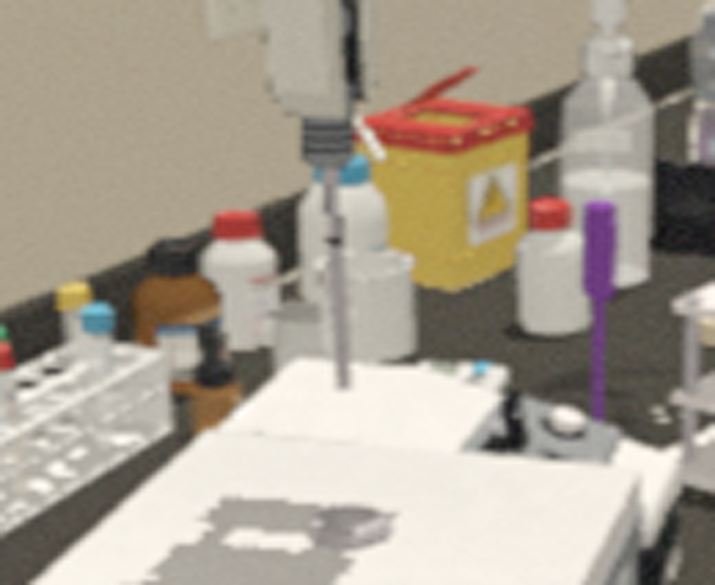

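View pics/w17c.png

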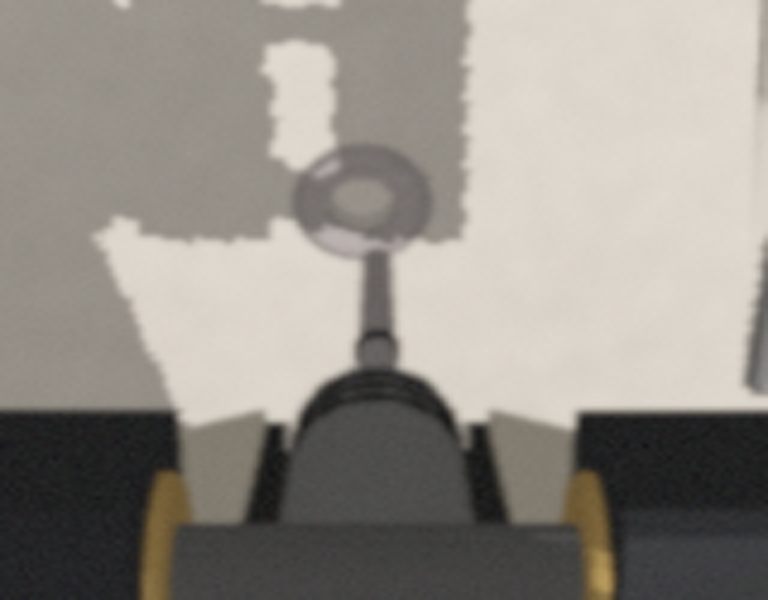

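View pics/t17c.png

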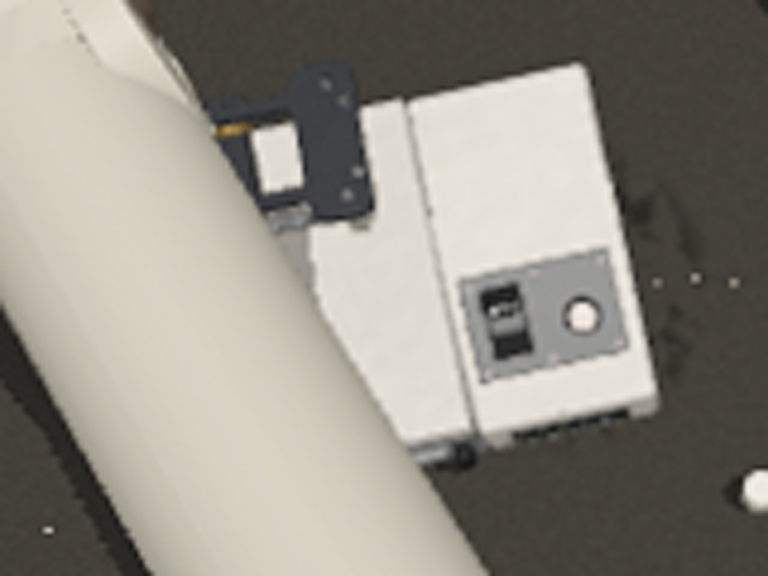

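In the wrist view the stem runs from (377,340) to its tip at (377,252) in the crop, and the bore centre is at (362,198), so it needs a shift to the left (+y). I'll compute the positions.

Run:
```python
from station import r
from snap import *
W=cal("w17");S=r.calibration("side")
w=lambda x,y:(180+(x+.5)/4.8-.5,120+(y+.5)/4-.5)
s=lambda x,y:(150+(x+.5)/5.5-.5,110+(y+.5)/4.5-.5)
print("port wrist",plane(W,w(362,198),.138), "side port",plane(S,s(351,524),.138))
tz=.3399-.1353
print("tip wrist",plane(W,w(377,252),tz),"tri",*tri([(W,w(377,252)),(S,s(343,388))]))
print("tip side at z",plane(S,s(343,388),tz))
rz=.3399-.0603
print("ring wrist",plane(W,w(377,337),rz),"tri",*tri([(W,w(377,337)),(S,s(335,240))]))
# expected
P=[.5206,.1345,.138]
print(proj(S,P),s(351,524),proj(W,P),w(362,198))
T=np.array([.5209+.0007,.132,tz]);print("predicted tip",proj(W,T),w(377,252),proj(S,T),s(343,388))
T=np.array([.5209+.0007,.132,rz]);print("predicted ring",proj(W,T),w(377,337),proj(S,T),s(335,240))
```

```text
port wrist [0.5227 0.1349 0.138 ] side port [0.5169 0.139  0.138 ]
tip wrist [0.5225 0.1314 0.2046] tri [0.5223 0.1312 0.2055] [0.42398915277497706, 0.42398915277511384]
tip side at z [0.5232 0.129  0.2046]
ring wrist [0.5237 0.1319 0.2796] tri [0.5226 0.1313 0.2786] [0.9365350164345748, 0.9365350164346166]
[213.0077 224.7981] (213.4090909090909, 226.05555555555554) [254.984  170.9885] (255.02083333333334, 169.125)
predicted tip [257.3471 183.3994] (258.14583333333337, 182.625) [211.8751 196.4791] (211.95454545454544, 195.83333333333331)
predicted ring [257.4387 206.5528] (258.14583333333337, 203.875) [210.2541 162.774 ] (210.5, 162.94444444444446)
```

Emit:
step_arm(targets=[{"translation": [-0.05,0.28,-1],"turn": [0,0,0],"gripper": 1},{"translation": [0,0,-2],"turn": [0,0,0],"gripper": 1},{"translation": [0,0,-2],"turn": [0,0,0],"gripper": 1},{"translation": [0,0,0],"turn": [0,0,0],"gripper": 1},{"translation": [0,0,0],"turn": [0,0,0],"gripper": 1}])

```text
time_s: 15.15
ee_pos: [0.5199, 0.1364, 0.29]
tool_rot: [0.547, -0.448, 0.449, -0.546]
ft_force: [0.1, 0.4, 0.1]
grip_width: 0.213
```

Emit:
step_arm(targets=[{"translation": [0,0,0],"turn": [0,0,0],"gripper": 1},{"translation": [0,0,0],"turn": [0,0,0],"gripper": 1}])

```text
time_s: 15.35
ee_pos: [0.5207, 0.1367, 0.2912]
tool_rot: [-0.547, 0.448, -0.449, 0.547]
ft_force: [0.8, 0.2, -0.3]
grip_width: 0.215
```

```bash
python3 look.py 18
```

```text
w18 15.4 [0.5207 0.1366 0.2911] 0.005642187716024168 [-0.4418 -0.4345 -0.1051] 0.21070933090181804
15.5 [0.5205 0.1365 0.2908] [ 0.0015 -0.0016 -1.    ] [-0.3095 -0.3158  0.0487]
```

View pics/s18c.png

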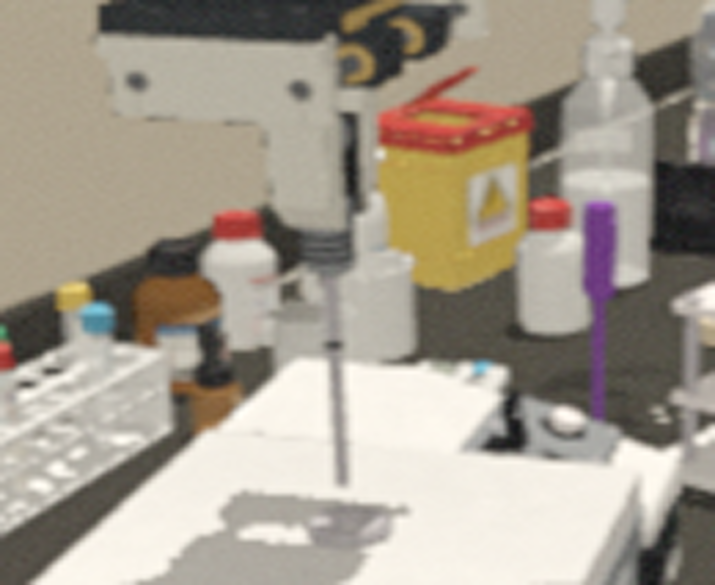

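View pics/w18c.png

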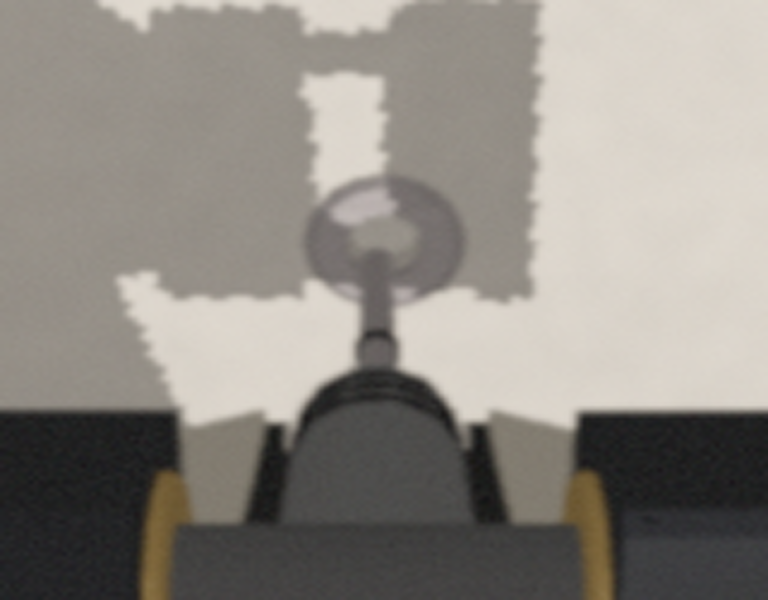

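Run:
```python
from station import r
from snap import *
W=cal("w18");S=r.calibration("side")
w=lambda x,y:(180+(x+.5)/4.8-.5,120+(y+.5)/4-.5)
s=lambda x,y:(150+(x+.5)/5.5-.5,110+(y+.5)/4.5-.5)
tz=.2911-.1353
P=[.5206,.1345,.138]
print("port pred px crop",(proj(W,P)-[180,120]+.5)*[4.8,4]-.5, (proj(S,P)-[150,110]+.5)*[5.5,4.5]-.5)
for x,y in [(384,238),(384,241)]: print("port wrist",plane(W,w(x,y),.138))
print("tip wrist",plane(W,w(376,252),tz),"tip side",plane(S,s(343,486),tz))
print("port side", plane(S,s(352,521),.138))
print("tri tip",*tri([(W,w(376,252)),(S,s(343,486))]))
im=cv2.imread("pics/w18.png");cv2.imwrite("pics/w18d.png",cv2.resize(im[155:205,235:285],None,fx=12,fy=12,interpolation=cv2.INTER_CUBIC))
```

```text
port pred px crop [384.8401 245.9688] [348.7923 518.3413]
port wrist [0.5226 0.1351 0.138 ]
port wrist [0.5218 0.1349 0.138 ]
tip wrist [0.5226 0.1368 0.1558] tip side [0.5218 0.1354 0.1558]
port side [0.5181 0.1362 0.138 ]
tri tip [0.522  0.1364 0.156 ] [0.7217729462320618, 0.7217729462319818]
```

View pics/w18d.png

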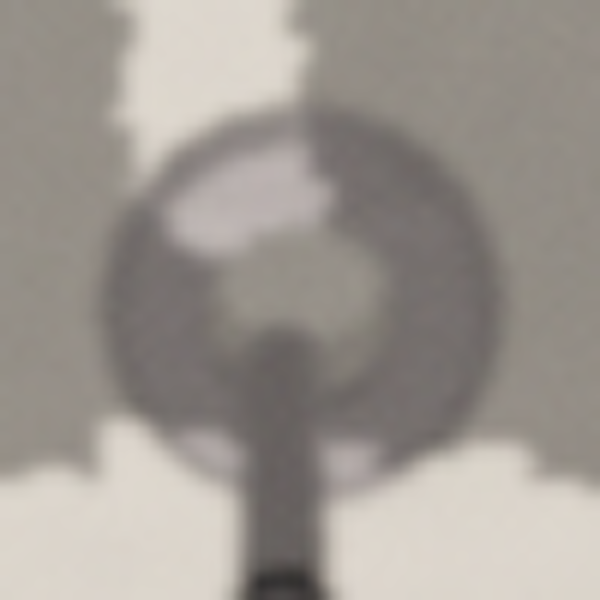

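Emit:
step_arm(targets=[{"translation": [-0.12,-0.2,0],"turn": [0,0,0],"gripper": 1},{"translation": [0,0,0],"turn": [0,0,0],"gripper": 1},{"translation": [0,0,0],"turn": [0,0,0],"gripper": 1},{"translation": [0,0,0],"turn": [0,0,0],"gripper": 1}])

```text
time_s: 15.9
ee_pos: [0.519, 0.1343, 0.2902]
tool_rot: [0.547, -0.448, 0.449, -0.546]
ft_force: [-0.3, 1.4, -0.2]
grip_width: 0.215
```

```bash
python3 look.py 19
python3 - <<'E'
from station import r
from snap import *
im=cv2.imread("pics/w19.png");cv2.imwrite("pics/w19d.png",cv2.resize(im[155:205,235:285],None,fx=12,fy=12,interpolation=cv2.INTER_CUBIC))
E
```

```text
w19 15.95 [0.519  0.1344 0.2902] 0.0023301194732053276 [ 0.6636  0.2262 -0.6328] 0.21412852308333222
16.05 [0.519  0.1344 0.2902] [ 0.0004 -0.0016 -1.    ] [-0.1167 -0.5275 -0.4789]
```

View pics/w19d.png

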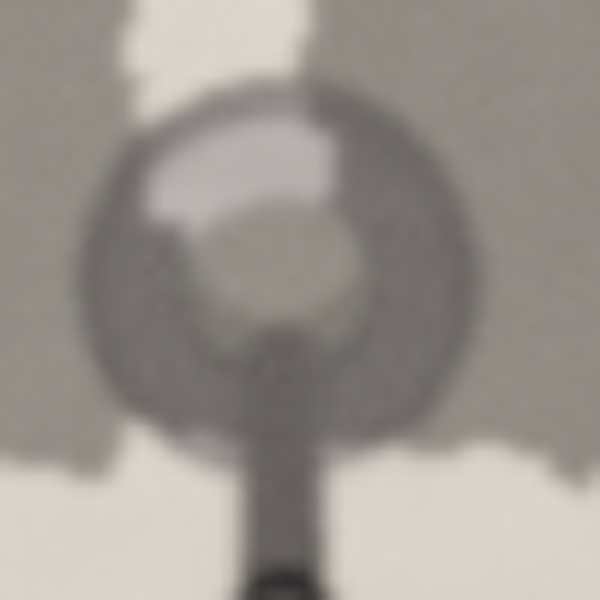

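Run:
```python
from station import r
from snap import *
W=cal("w19")
d=lambda x,y:(235+(x+.5)/12-.5,155+(y+.5)/12-.5)
for y in (272,280,288): print("port",plane(W,d(279,y),.138))
for y in (322,330): print("tip",plane(W,d(284,y),.2902-.1353))
P=[.5206,.1345,.138];print((proj(W,P)-[235,155]+.5)*12-.5)
# bore rim projected rows
for dx in (-.008,.008): print((proj(W,[.5206+.98*dx,.1345+.2*dx,.138])-[235,155]+.5)*12-.5)
for dx in (-.017,.017): print((proj(W,[.5206+.98*dx,.1345+.2*dx,.138])-[235,155]+.5)*12-.5)
```

```text
port [0.5223 0.1348 0.138 ]
port [0.5216 0.1347 0.138 ]
port [0.521  0.1346 0.138 ]
tip [0.5218 0.1344 0.1549]
tip [0.5212 0.1342 0.1549]
[278.8242 292.5044]
[279.2432 386.6376]
[278.4002 197.2161]
[279.7088 491.1543]
[277.9173  88.6402]
```

Tip and bore centre agree within about 1 mm by both wrist view and kinematics. I lower in stages.

Emit:
step_arm(targets=[{"translation": [0.04,0,-1],"turn": [0,0,0],"gripper": 1},{"translation": [0,0,-1],"turn": [0,0,0],"gripper": 1},{"translation": [0,0,-1],"turn": [0,0,0],"gripper": 1},{"translation": [0,0,0],"turn": [0,0,0],"gripper": 1},{"translation": [0,0,0],"turn": [0,0,0],"gripper": 1}])

```text
time_s: 16.55
ee_pos: [0.519, 0.1344, 0.2597]
tool_rot: [0.547, -0.448, 0.448, -0.546]
ft_force: [-0.2, 0.3, -0.2]
grip_width: 0.211
```

```bash
python3 look.py 20
python3 - <<'E'
from snap import *
im=cv2.imread("pics/w20.png");cv2.imwrite("pics/w20d.png",cv2.resize(im[160:210,235:285],None,fx=12,fy=12,interpolation=cv2.INTER_CUBIC))
E
```

```text
w20 16.6 [0.5193 0.1346 0.2601] 0.0019450650966809512 [-0.4428 -0.4319 -0.871 ] 0.21377821362564453
16.7 [0.5196 0.1346 0.2605] [ 0.0011 -0.0014 -1.    ] [-0.3179 -0.0131 -0.7777]
```

View pics/w20d.png

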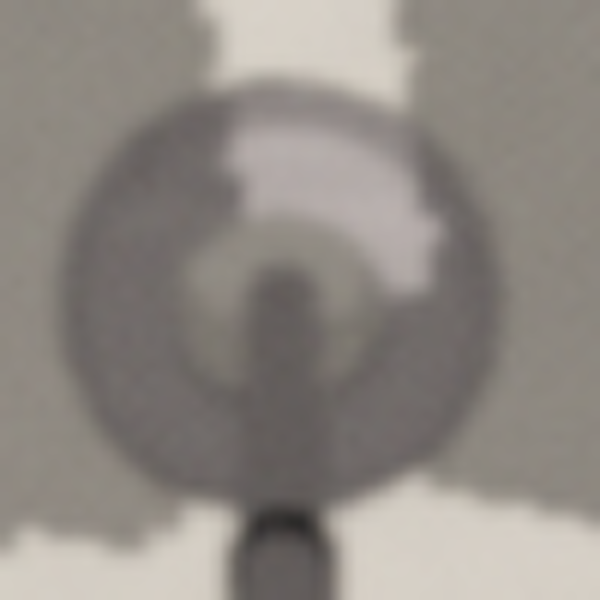

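View pics/s20c.png

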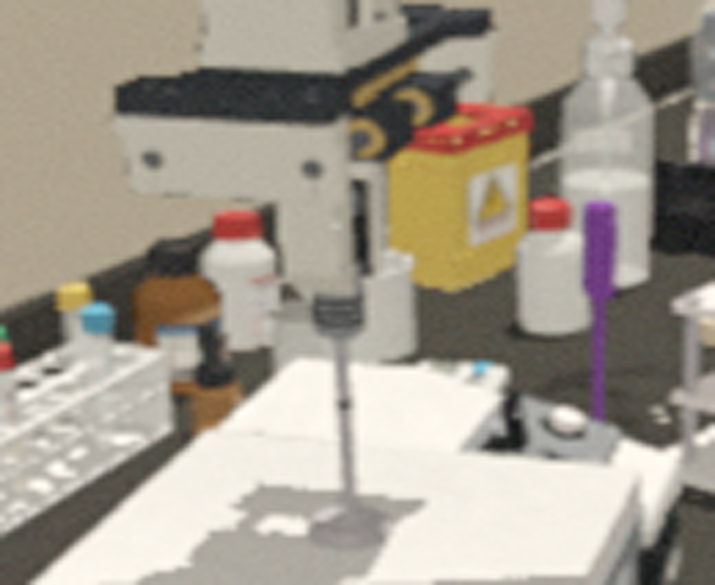

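Run:
```python
from station import r
from snap import *
W=cal("w20")
d=lambda x,y:(235+(x+.5)/12-.5,160+(y+.5)/12-.5)
print("tip",plane(W,d(284,268),.2601-.1353))
for y in (297,305): print("bore centre",plane(W,d(281,y),.138))
print("outer near/far", plane(W,d(281,85),.138))
```

```text
tip [0.5214 0.1344 0.1248]
bore centre [0.522  0.1348 0.138 ]
bore centre [0.5214 0.1347 0.138 ]
outer near/far [0.5378 0.138  0.138 ]
```

Centred to about 0.5 mm inside the bore, with no contact force. I continue down 6.2 cm.

Emit:
step_arm(targets=[{"translation": [0,0,-1],"turn": [0,0,0],"gripper": 1},{"translation": [0,0,-1.2],"turn": [0,0,0],"gripper": 1},{"translation": [0,0,-1],"turn": [0,0,0],"gripper": 1},{"translation": [0,0,0],"turn": [0,0,0],"gripper": 1}])

```text
time_s: 17.1
ee_pos: [0.518, 0.1337, 0.226]
tool_rot: [0.548, -0.449, 0.448, -0.545]
ft_force: [0.0, -0.4, -0.7]
grip_width: 0.213
```

Emit:
step_arm(targets=[{"translation": [0,0,-1],"turn": [0,0,0],"gripper": 1},{"translation": [0,0,-1],"turn": [0,0,0],"gripper": 1},{"translation": [0,0,-1],"turn": [0,0,0],"gripper": 1},{"translation": [0,0,0],"turn": [0,0,0],"gripper": 1},{"translation": [0,0,0],"turn": [0,0,0],"gripper": 1}])

```text
time_s: 17.6
ee_pos: [0.5192, 0.1345, 0.1979]
tool_rot: [0.547, -0.448, 0.449, -0.546]
ft_force: [0.6, 0.1, -0.9]
grip_width: 0.214
```

```bash
python3 look.py 21
python3 - <<'E'
from snap import *
im=cv2.imread("pics/w21.png");cv2.imwrite("pics/w21d.png",cv2.resize(im[165:215,235:285],None,fx=12,fy=12,interpolation=cv2.INTER_CUBIC))
im=cv2.imread("pics/side21.png");cv2.imwrite("pics/s21d.png",cv2.resize(im[190:240,185:245],None,fx=12,fy=12,interpolation=cv2.INTER_CUBIC))
E
```

```text
w21 17.65 [0.5194 0.1346 0.1983] 0.003016034801823473 [-0.6468  0.5955 -0.8597] 0.21357386211627946
17.75 [0.5197 0.1345 0.1986] [ 0.0013 -0.0015 -1.    ] [-0.0159 -0.195  -0.353 ]
```

View pics/w21d.png

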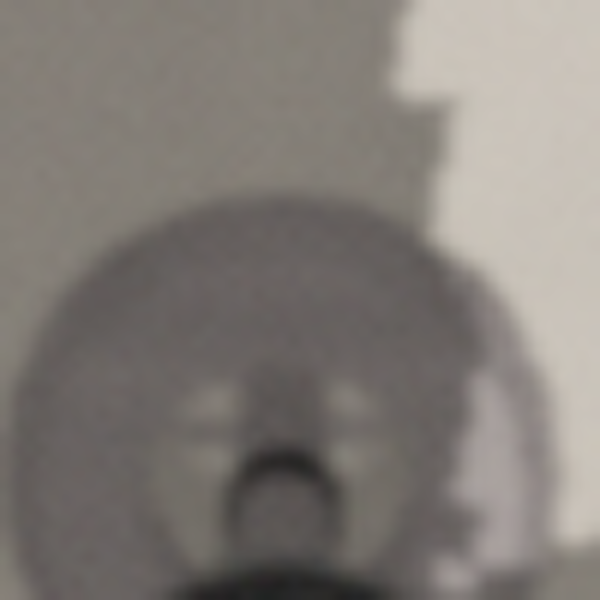

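View pics/s21d.png

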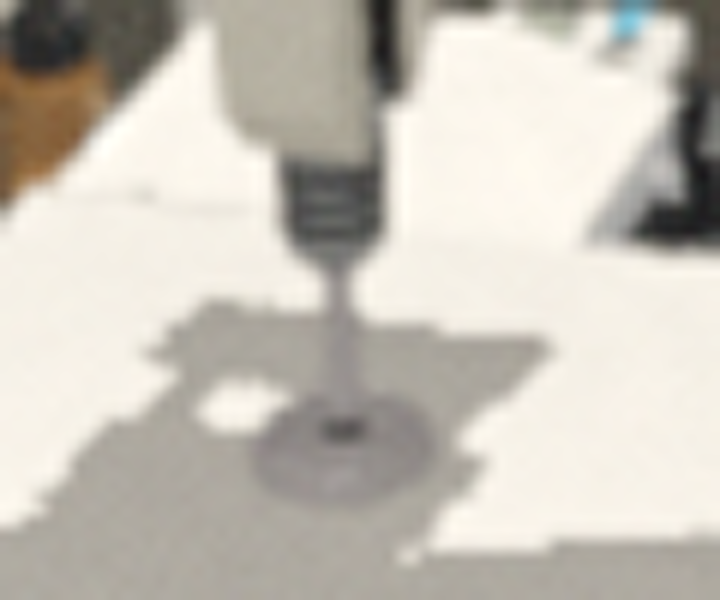

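The ring sits in the middle of the bore: side crop (342,428) → pixel (213.0,225.2), against a projected rim centre of (213.0,224.8). Last I check the lever and the bystanders.

Emit:
step_arm(targets=[{"translation": [0,0,0],"turn": [0,0,0],"gripper": 1},{"translation": [0,0,0],"turn": [0,0,0],"gripper": 1},{"translation": [0,0,0],"turn": [0,0,0],"gripper": 1},{"translation": [0,0,0],"turn": [0,0,0],"gripper": 1},{"translation": [0,0,0],"turn": [0,0,0],"gripper": 1}])

```text
time_s: 18.25
ee_pos: [0.5194, 0.1343, 0.1982]
tool_rot: [0.547, -0.448, 0.449, -0.546]
ft_force: [0.8, -0.4, 0.3]
grip_width: 0.213
```

```bash
python3 look.py 22
python3 - <<'E'
from snap import *
W=cal("w22");print((proj(W,[.5200,.1345,.138])-[235,165]+.5)*12-.5)
im=cv2.imread("pics/w22.png");cv2.imwrite("pics/w22d.png",cv2.resize(im[165:225,225:295],None,fx=10,fy=10,interpolation=cv2.INTER_CUBIC))
E
```

```text
w22 18.3 [0.5193 0.1344 0.1982] 0.0009676006466935806 [-0.0639  0.8184 -0.7819] 0.2109066786430645
18.4 [0.5193 0.1343 0.1982] [ 0.0004 -0.0017 -1.    ] [ 0.3465  0.5053 -0.657 ]
[278.3945 507.135 ]
```

View pics/t22c.png

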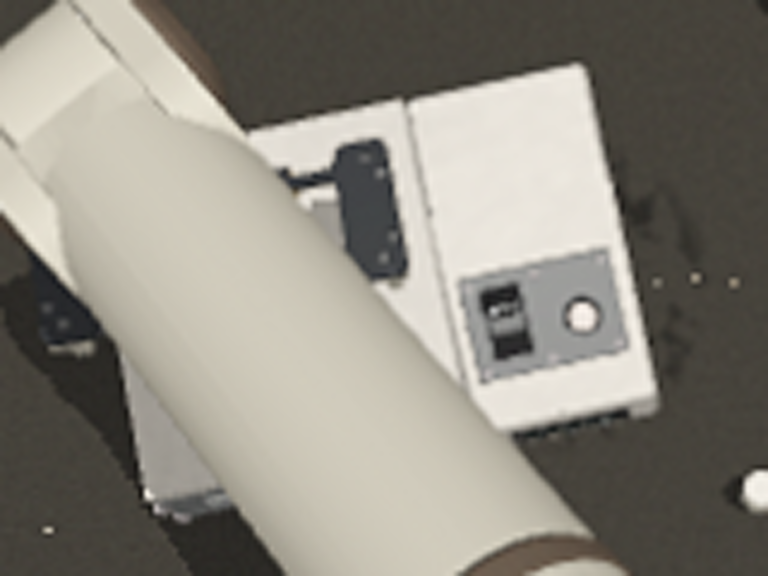

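View pics/side22.png

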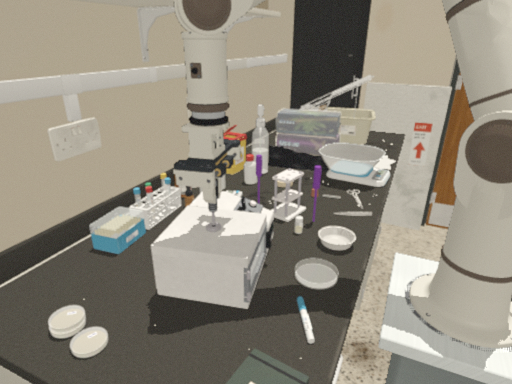

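View pics/w22d.png

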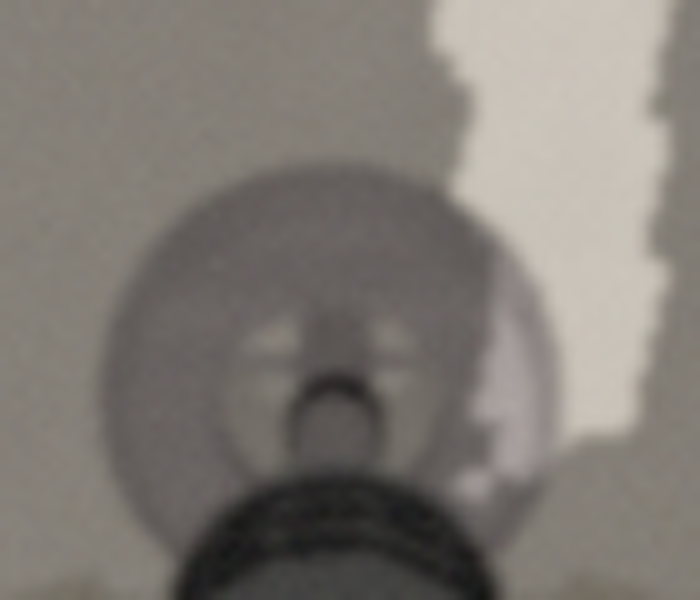

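Run:
```python
from snap import *
W=cal("w22");d=lambda x,y:(225+(x+.5)/10-.5,165+(y+.5)/10-.5)
e=plane(W,d(331,168),.138);print("port centre from far edge",e-.017*np.array([.98,.2,0]))
e=plane(W,d(335,378),.138);print("ring centre from far edge",e-.0033*np.array([.98,.2,0]))
print("port cols",(plane(W,d(102,395),.138)+plane(W,d(560,395),.138))/2)
```

```text
port centre from far edge [0.5216 0.1348 0.138 ]
ring centre from far edge [0.5201 0.1343 0.138 ]
port cols [0.522 0.135 0.138]
```

Both estimates put the stem about 1–1.5 mm short in x, so I nudge it +1 mm.

Emit:
step_arm(targets=[{"translation": [0.05,0.02,0],"turn": [0,0,0],"gripper": 1},{"translation": [0.05,0.02,0],"turn": [0,0,0],"gripper": 1},{"translation": [0,0,0],"turn": [0,0,0],"gripper": 1},{"translation": [0,0,0],"turn": [0,0,0],"gripper": 1},{"translation": [0,0,0],"turn": [0,0,0],"gripper": 1}])

```text
time_s: 18.9
ee_pos: [0.5204, 0.1348, 0.1982]
tool_rot: [0.547, -0.448, 0.449, -0.546]
ft_force: [-0.2, -0.1, -1.0]
grip_width: 0.218
```

Emit:
step_arm(targets=[{"translation": [0,0,0],"turn": [0,0,0],"gripper": 1},{"translation": [0,0,0],"turn": [0,0,0],"gripper": 1},{"translation": [0,0,0],"turn": [0,0,0],"gripper": 1},{"translation": [0,0,0],"turn": [0,0,0],"gripper": 1},{"translation": [0,0,0],"turn": [0,0,0],"gripper": 1}])

```text
time_s: 19.4
ee_pos: [0.5204, 0.1348, 0.1982]
tool_rot: [0.547, -0.448, 0.449, -0.546]
ft_force: [0.7, 0.4, -1.0]
grip_width: 0.208
```

Run:
```python
from station import r
s=r.state();print(s["time_s"],s["ee_pos"],abs(s["qd"]).max(),s["grip_width"])
print(r.job_done())
```

```text
19.4 [0.52038043 0.1347522  0.19818501] 0.0015447594323989363 0.20781292131342524
the job is handed in; nothing more can be done
None
```

I tripped the breaker with its test button, let the button go and lifted the lever back up. I then took the grey thermometer (not the purple ones) from its stand, lowered it through the roof port, and handed in at 19.4 s. No verdict was reported.

- **Breaker:** the top view at the end shows the lever up and the button out.
- **Thermometer:** it is gripped with the jaws about 20 mm apart and holds still. The tool is within 0.1° of vertical, and no contact showed in the wrist force.
- **Centring:** after a last 1 mm nudge, the stem axis works out at about (0.521, 0.135). The port was measured at (0.5206, 0.1345) from two wrist views; late close-ups put it at (0.5216–0.522, 0.135). That is an offset of about 1 mm or less. I took no picture after the nudge.
- **Height:** kinematics put the ring level with the rim, and in the side view it agrees to about 1 mm.
- **Bystanders:** nothing in the final side view looked moved; I did not measure each one.

**Possible problem:** the button press ended against the hard stop with about 50 N at the wrist for roughly a tenth of a second. That is under the 120 N wrist limit. It came through the fingertips, so I do not think the 40 N limit on the arm and gripper body applies, but I cannot confirm that.

**Disagreements:** the side camera placed the port up to about 5 mm away from where the wrist views did. I trusted the wrist views, because they agreed with each other to 0.3 mm and saw the stem and the bore together.

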